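# Swap the cylinder end caps and hold the blind cap bore-up

### The arm

A 6-joint arm with a two-finger parallel gripper is mounted at the origin on the work surface. World frame = base frame: x ahead of the robot, y to its left, z up, the work surface at z = 0. Lengths are in m, angles in rad, forces in N, time in s.
With the tool pointing down it reaches from about 0.375 to 0.975 m from the base axis. Payload 3.8 kg.
Tool frame: the origin (TCP) lies on the centre line of the jaws, within the pads' length; the fingertips stand 14 mm ahead of it and the grasp point (between the pads) lies 5 mm behind it; x points along the fingers, y is the direction in which the jaws open and shut, and the axes are right-handed (so a half turn about x gives the same grasp; the last joint's range is limited). The gripper opens to 85 mm and grips with 20 to 120 N. Pads are 22 mm wide; open, the fingers measure 114 mm over their backs; the gripper's body (76 mm by 85 mm) begins 54 mm behind the grasp point. The pads swing forward as they close: fully open they stand 13 mm farther back than shut.
Start: joints at [-1.185, 0.264, 1.604, -0, 1.274, -0.037], TCP at [0.277, -0.616, 0.245] pointing down, gripper open.
Joint ranges: [-2.63, 2.63], [-0.94, 2.18], [0.31, 2.57], [-1.31, 4.45], [0, 2.66], [-2.55, 2.55]. Speed limits (rad/s): [2.57, 2.57, 3.14, 3.14, 3.14, 3.14].

### API

Orientations are given as a rotation vector (axis times angle).
In Python, from workcell import bot gives the robot as it stands.
- The arm moves only by the shell command python3 -m creep 'ROWS' [FORCE]. ROWS is JSON, a list of rows, each an object with "grip": the finger opening in cm, from 0 to 8.54; "dp": the shift along the tool's x, y, z in cm, a list of three; "rotation": the turn, a rotation vector about the tool's x, y, z in rad, a list of three. A call has 1 to 5 rows; each row is the pose to reach, as a shift and turn from the pose commanded when the call began, along the tool's axes at that moment; what a row does not reach only later rows make up. A row lasts 1/12 s, in which the tool goes at most 41.7 mm and 7.16 degrees, less where a joint would pass 70% of its speed; a pose out of reach is approached as far as the arm can. A call with a gripper value outside its range is refused whole. The fingers move at their own pace and stop on an object; FORCE is the grip in N (left out, the last holds). Time passes only in rows, so rows that repeat a pose let the fingers close. It gives the time, the measured TCP pose, the force and the opening at its end, in the units of the state.
- bot.read_state(): the state, without advancing time (a new reading comes with each control period).
- bot.read_camera(name): name is "scene" or "top" or "wrist"; returns (picture, depth): 420x560x3 uint8, red, green, blue; 420x560 float32, m along the optical axis (not along the pixel's ray), 0 where there is no reading.
- bot.get_calibration(name): a dict with "fx", "fy", "cx", "cy" (pixels), "rvec" (rotation vector, rad) and "tvec" (3), from world to camera coordinates, as OpenCV has them. Camera axes: x right, y down, z forward; pixel columns grow to the right and rows downward; lengths in m; the calibration is good to about 2 mm. The wrist camera is an equidistant fisheye: a pixel r from the principal point sees the ray r / f radians off the axis. A picture is of the moment at which its call begins: read the wrist's pose just before it. get_calibration takes no time and is no camera call; for the wrist camera it gives the pose at the moment of the call.
- bot.finish_job(): hands the job in, once; it reports no verdict.
The state is a dict: "time": time; "q": joint angles; "joint_vel": joint speeds; "joint_torque": joint torques, N m; "tool_pos": TCP position; "tcp_rot": TCP orientation; "wrist_force": force on the tool from outside, world axes, zero at the start; "torque": the same for the moment, N m; "width": opening from 0.0 (shut) to 1.0 (fully open).
Only numpy, scipy, OpenCV 4.12 (cv2) and the standard library are available. Lean on these libraries where they do the work, as an engineer would, in place of code of your own. Each camera call takes 0.05 s, during which the arm holds its last target.

### The job

The two end caps of a pneumatic cylinder stand beside the wrong parts, so swap them: stand the rod cap (the one with the round rod hole through its top) on the bench beside the piston rod, roughly where the blind cap stands now, its hole still up, and take the blind cap to roughly where the rod cap stood beside the barrel. The blind cap's bore is underneath, out of sight: turn the cap right over and finish while still holding it in the gripper over that place, at least 10 cm clear of the bench and touching no other part, with the bore facing straight up, ready for its seal. Do not let either cap drop, do not put the blind cap down or let go of it at the end, and leave everything else where it lies.

Things in the scene. Friction and masses are not known exactly. Their poses are not given: they have to be found in the camera images.
- blind_cap: Blind end cap: aluminium block 54 x 54 mm square, 50 mm tall, 0.24 to 0.48 kg, standing on its bore face. Origin: centre of the bore face, where the blind bore (36 mm wide, 30 mm deep) opens towards -z; z points up at the start, down when the bore is up; x, y square to the four flat side faces. Small tie-rod holes in the corners of both end faces; no hole in the middle of its top at the start.
- rod_cap: Rod end cap: aluminium block of the same outside size, 54 x 54 mm square, 50 mm tall, 0.22 to 0.45 kg, with a 20 mm rod hole through the middle of its top (into a wider bore underneath). Origin: centre of its underside; z up at the start; x and y square to its flat side faces. The bench midway between the two caps is clear.
- barrel: Barrel of the cylinder: square aluminium profile 54 x 54 mm, 160 mm long with a 40 mm bore right through, lying on the bench, loose. Origin: on the bench under its middle; y along its length, z up. At the start the rod cap (the wrong one) stands about 125 mm from it on the robot's side.
- piston_rod: Piston rod, loose: round piston 40 mm across at its -y end, 16 mm steel rod, dark 40 mm square fork clevis at its +y end; 202 mm long, lying on the bench, 40 mm high. Origin: on the bench under its middle; y along its length, z up. At the start the blind cap (the wrong one) stands about 125 mm from it on the robot's side.
- calliper: Bystander: steel sliding calliper 190 mm long, 75 mm wide over its jaws, 8 mm thick, lying flat along its own x. Origin: under its middle.
- seal: Bystander: black rubber ring 36 mm across, 8 mm high, lying flat. Origin: centre of its underside.
- bearing: Bystander: ball bearing 47 mm across, 14 mm high, lying flat. Origin: centre of its underside.
- grease_jar: Bystander: white jar with a black lid, 70 mm across, 85 mm high. Origin: centre of its underside.
- wrench: Bystander: open-ended wrench 200 mm long lying flat along its own x. Origin: under its middle.
- screwdriver: Bystander: screwdriver 200 mm long lying along its own x. Origin: under its middle.
- pulley: Bystander: dark three-groove V-belt pulley 116 mm across, 63 mm high, lying flat. Origin: centre of its underside.
- carton: Bystander: closed cardboard carton 100 x 140 mm, 70 mm high. Origin: centre of its underside.
Not all that is in view belongs to the job. Leave any turquoise look-alike of the piston_rod alone.

How it is judged:
By the outcome, as a careful person would: the job done as asked, in the order asked, and still so for the second after the job is handed in, while the arm keeps its last pose, push and grip.
It also fails if it takes over 58 s, if anything falls off the work surface, if the arm or the gripper's body presses on something with over 40 N, if the wrist force passes 120 N, or if a joint passes its speed limit or range.

## Working session

There is one attempt and no reset: what is moved stays moved. The work goes in short steps, Python scripts to look and compute and a shell command to move; the robot and the scene stay as the last step left them, time stands still between calls to the robot, and variables do not carry over. Pictures are saved under pics/ and viewed, and the job is handed in when it is done.

```bash
mkdir -p pics; ls
cat > h.py <<'E'
import numpy as np,cv2
from workcell import bot
from scipy.spatial.transform import Rotation as R
def snap(n,f):
    c=bot.get_calibration(n); p,d=bot.read_camera(n)
    cv2.imwrite('pics/'+f+'.png',p[:,:,::-1]); np.savez('pics/'+f+'.npz',p=p,d=d,**{k:np.array(v) for k,v in c.items()})
    return p,d,c
def load(f):
    z=np.load('pics/'+f+'.npz'); return z['p'],z['d'],{k:z[k] for k in('fx','fy','cx','cy','rvec','tvec')}
def cloud(d,c):
    v,u=np.mgrid[:d.shape[0],:d.shape[1]]
    P=np.stack([(u-c['cx'])/c['fx']*d,(v-c['cy'])/c['fy']*d,d],-1)
    M=R.from_rotvec(c['rvec']).as_matrix()
    return (P-np.array(c['tvec']))@M
def plane(u,v,z,c):
    M=R.from_rotvec(c['rvec']).as_matrix(); o=-M.T@np.array(c['tvec'])
    r=M.T@np.array([(u-c['cx'])/c['fx'],(v-c['cy'])/c['fy'],1]); return o+r*(z-o[2])/r[2]
E
python3 - <<'E'
from h import *
for n in('scene','top','wrist'):
    p,d,c=snap(n,n+'0'); print(n,c)
s=bot.read_state();print(s)
E
```

```text
pics
scene {'fx': 389.3729207508766, 'fy': 389.3729207508766, 'cx': 277.7173638987406, 'cy': 205.75798441743794, 'rvec': array([ 1.26831738,  2.31849724, -0.86695532]), 'tvec': array([ 0.26589326, -0.30488702,  1.35126517])}
top {'fx': 503.69964223713123, 'fy': 503.69964223713123, 'cx': 285.8707004591744, 'cy': 211.46651273383287, 'rvec': array([ 2.19886353, -2.20779166,  0.07254298]), 'tvec': array([-0.01027254,  0.532654  ,  1.69971184])}
wrist {'fx': 325.19226210127806, 'fy': 325.19226210127806, 'cx': 276.2326820894012, 'cy': 208.41004236784997, 'rvec': array([-2.44657005,  1.58118229,  0.21329633]), 'tvec': array([-0.67365452, -0.03573797,  0.37857829])}
{'time': 0.15, 'q': array([-1.18491628e+00,  2.64592023e-01,  1.60507399e+00,  4.15826187e-05,
        1.27372446e+00, -3.69108180e-02]), 'joint_vel': array([ 0.00020179, -0.00077104, -0.00163338,  0.00065503,  0.00097651,
       -0.00044408]), 'joint_torque': array([ 1.20576914e-05, -5.15905917e+01, -3.67959666e+01, -6.12773533e-05,
        8.01407645e-03,  4.50112975e-05]), 'tool_pos': array([ 0.27675184, -0.61504768,  0.24423259]), 'tcp_rot': array([ 1.98850823,  0.42859184, -1.98906345]), 'wrist_force': array([-0.6643176 ,  0.37256371,  0.19774641]), 'torque': array([-0.05356492, -0.01838089, -0.0226179 ]), 'width': 0.9997663219636846}
```

View pics/top0.png

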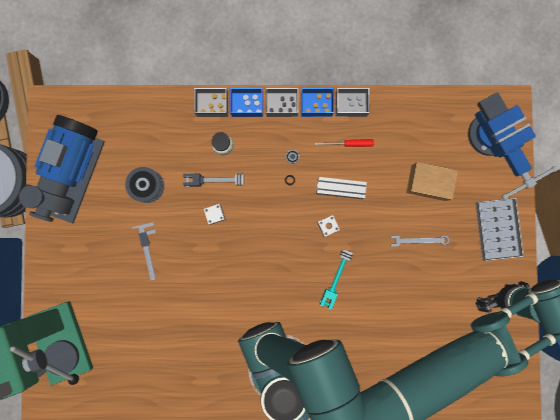

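View pics/scene0.png

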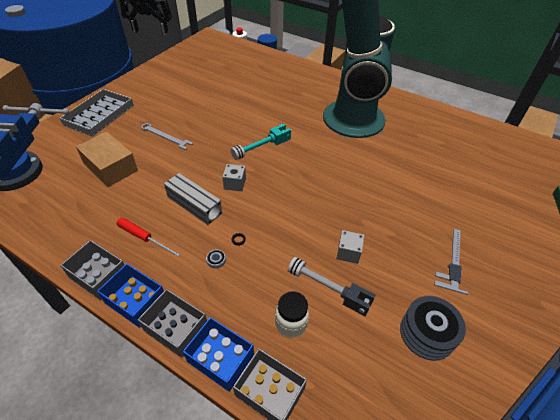

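View pics/wrist0.png

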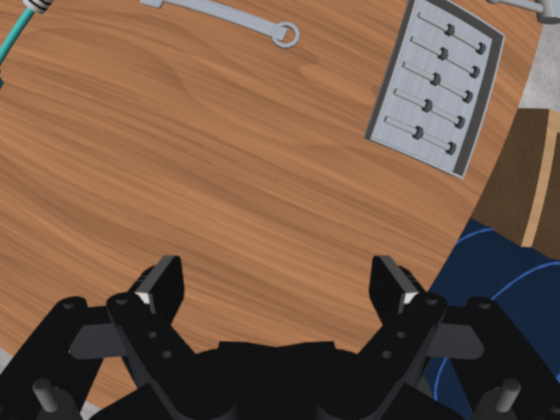

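The top view shows the rod cap, with its hole, at about (329,226), and the blind cap at about (214,214). The turquoise look-alike is at (337,280), the barrel at (342,188) and the real piston rod at (213,180). Next I measure them.

```bash
python3 - <<'E'
from h import *
p,d,c=load('top0')
X=cloud(d,c)
print('table z',np.median(X[260:300,180:240,2]))
for n,(u,v) in dict(rod=(329,226),blind=(214,214)).items():
    S=np.s_[v-18:v+19,u-18:u+19]
    x=X[S].copy(); m=(x[...,2]>.038)&(x[...,2]<.065)
    m=m.astype(np.uint8)
    cs,_=cv2.findContours(m,cv2.RETR_EXTERNAL,cv2.CHAIN_APPROX_NONE)
    k=max(cs,key=cv2.contourArea)
    # contour pix-> plane .05
    q=np.array([plane(a+u-18,b+v-18,.05,c)[:2] for a,b in k[:,0]])
    print(n,cv2.minAreaRect((q*1000).astype(np.float32)),q.mean(0), x[m>0][:,2].mean())
for n,(u0,u1,v0,v1,lo,hi) in dict(barrel=(312,372,170,205,.035,.07),piston=(178,248,168,194,.008,.06),fake=(315,358,245,312,.008,.06),jar=(205,240,128,158,.05,.1),bear=(284,302,148,166,.008,.03),seal=(282,298,172,188,.003,.03)).items():
    x=X[v0:v1,u0:u1].reshape(-1,3); x=x[(x[:,2]>lo)&(x[:,2]<hi)]
    print(n,cv2.minAreaRect((x[:,:2]*1000).astype(np.float32)),x[:,2].max())
E
cd pics; python3 -c "
import cv2
a=cv2.imread('top0.png')[125:265,170:380];cv2.imwrite('crop0.png',cv2.resize(a,None,fx=3.8,fy=3.8,interpolation=cv2.INTER_CUBIC))"
```

```text
table z 0.0006407893258816365
rod ((483.672607421875, -151.83726501464844), (54.00284194946289, 54.239662170410156), 23.578641891479492) [ 0.48355949 -0.15189896] 0.05039589947596393
blind ((524.2340698242188, 228.83917236328125), (53.72441864013672, 55.47935104370117), 18.34065055847168) [0.52436495 0.22826116] 0.05087094346415552
barrel ((611.3966064453125, -196.29364013671875), (160.26974487304688, 55.9725227355957), 83.60552978515625) 0.06728116995225802
piston ((639.627685546875, 235.67730712890625), (231.84315490722656, 85.90111541748047), 89.8414306640625) 0.05692425239416468
fake ((309.8294677734375, -181.85174560546875), (142.04095458984375, 216.61251831054688), 89.0461196899414) 0.0487860565721122
jar ((758.8521118164062, 204.54376220703125), (67.04756927490234, 63.671356201171875), 62.52947998046875) 0.09669978271985692
bear ((722.9627685546875, -33.921714782714844), (58.76235580444336, 50.84819412231445), 84.62003326416016) 0.02768037257539502
seal ((642.7130737304688, -25.541790008544922), (51.51569366455078, 52.088436126708984), 89.73612976074219) 0.014196239601649686
```

View pics/crop0.png

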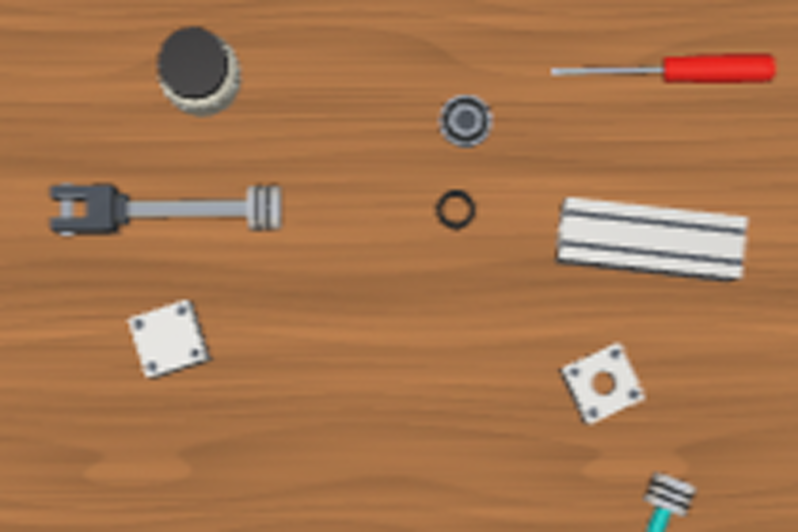

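```bash
cat > t.py <<'E'
# usage: t.py x y z  azimuth pitch_deg  roll_deg   (tool x dir by azimuth/pitch; roll 0: jaw axis horizontal, y = left of heading), grasp point (5mm behind TCP) goes to x y z
import sys
from h import *
def Rgoal(az,p,roll):
    az,p=np.radians([az,p])
    x=np.array([np.cos(p)*np.cos(az),np.cos(p)*np.sin(az),np.sin(p)])
    y=np.array([-np.sin(az),np.cos(az),0]); M=np.stack([x,y,np.cross(x,y)],1)
    return R.from_matrix(M)*R.from_rotvec([np.radians(roll),0,0])
def go(g,az,p,roll):
    s=bot.read_state(); A=R.from_rotvec(s['tcp_rot']); B=Rgoal(az,p,roll)
    tcp=np.array(g)+B.apply([.005,0,0])
    dp=A.inv().apply(tcp-s['tool_pos'])*100; rv=(A.inv()*B).as_rotvec()
    print('dp cm',dp.round(2),'rot',rv.round(3),'| rows lin %.1f rot %.1f'%(np.linalg.norm(dp)/4.17,np.degrees(np.linalg.norm(rv))/7.16))
if __name__=='__main__':
    a=list(map(float,sys.argv[1:])); 
    s=bot.read_state(); A=R.from_rotvec(s['tcp_rot']).as_matrix()
    print('t',round(s['time'],2),'grasp pt',(s['tool_pos']-A[:,0]*.005).round(4),'x',A[:,0].round(3),'y',A[:,1].round(3),'az of y',np.degrees(np.arctan2(A[1,1],A[0,1])).round(1),'q',s['q'].round(3),'F',s['wrist_force'].round(1),'w',round(s['width']*85.4,1))
    if a: go(a[:3],*a[3:])
E
for a in 18.3 108.3 -71.7 198.3; do python3 t.py .5242 .2287 .2 $a -90 0;done
```

```text
t 0.15 grasp pt [ 0.2768 -0.6151  0.2492] x [-0.001  0.002 -1.   ] y [ 0.41  -0.912 -0.002] az of y -65.8 q [-1.185  0.265  1.605  0.     1.274 -0.037] F [-0.7  0.4  0.2] w 85.4
dp cm [  5.05 -66.78 -57.18] rot [-3.038e+00 -3.000e-03 -0.000e+00] | rows lin 21.1 rot 24.3
t 0.15 grasp pt [ 0.2768 -0.6151  0.2492] x [-0.001  0.002 -1.   ] y [ 0.41  -0.912 -0.002] az of y -65.8 q [-1.185  0.265  1.605  0.     1.274 -0.037] F [-0.7  0.4  0.2] w 85.4
dp cm [  5.05 -66.78 -57.18] rot [1.674e+00 1.000e-03 1.000e-03] | rows lin 21.1 rot 13.4
t 0.15 grasp pt [ 0.2768 -0.6151  0.2492] x [-0.001  0.002 -1.   ] y [ 0.41  -0.912 -0.002] az of y -65.8 q [-1.185  0.265  1.605  0.     1.274 -0.037] F [-0.7  0.4  0.2] w 85.4
dp cm [  5.05 -66.78 -57.18] rot [-1.467e+00 -1.000e-03  1.000e-03] | rows lin 21.1 rot 11.7
t 0.15 grasp pt [ 0.2768 -0.6151  0.2492] x [-0.001  0.002 -1.   ] y [ 0.41  -0.912 -0.002] az of y -65.8 q [-1.185  0.265  1.605  0.     1.274 -0.037] F [-0.7  0.4  0.2] w 85.4
dp cm [  5.05 -66.78 -57.18] rot [ 0.103 -0.     0.002] | rows lin 21.1 rot 0.8
```

```bash
python3 -m creep '[{"grip":8.5,"dp":[5,-66.8,-57.2],"rotation":[-1.467,0,0]},{"grip":8.5,"dp":[5,-66.8,-57.2],"rotation":[-1.467,0,0]},{"grip":8.5,"dp":[5,-66.8,-57.2],"rotation":[-1.467,0,0]},{"grip":8.5,"dp":[5,-66.8,-57.2],"rotation":[-1.467,0,0]},{"grip":8.5,"dp":[5,-66.8,-57.2],"rotation":[-1.467,0,0]}]' 60;  python3 t.py .5242 .2287 .2 -71.7 -90 0
```

```text
time: 0.57
tool_pos: [0.3354, -0.414, 0.2328]
tcp_rot: [1.58, 0.919, -1.579]
wrist_force: [0.7, 0.0, -0.0]
width: 0.996
t 0.57 grasp pt [ 0.3354 -0.414   0.2378] x [-0.     0.001 -1.   ] y [ 0.869 -0.495 -0.001] az of y -29.7 q [-0.937  0.003  1.921  0.     1.218 -0.419] F [ 0.7  0.  -0. ] w 85.1
dp cm [  3.82 -15.39 -65.19] rot [-0.837 -0.001  0.   ] | rows lin 16.1 rot 6.7
```

```bash
python3 -m creep '[{"grip":8.5,"dp":[3.8,-15.4,-65.2],"rotation":[-0.837,0,0]},{"grip":8.5,"dp":[3.8,-15.4,-65.2],"rotation":[-0.837,0,0]},{"grip":8.5,"dp":[3.8,-15.4,-65.2],"rotation":[-0.837,0,0]},{"grip":8.5,"dp":[3.8,-15.4,-65.2],"rotation":[-0.837,0,0]},{"grip":8.5,"dp":[3.8,-15.4,-65.2],"rotation":[-0.837,0,0]}]';  python3 t.py .5242 .2287 .2 -71.7 -90 0
```

```text
time: 0.98
tool_pos: [0.3951, -0.2148, 0.2214]
tcp_rot: [1.13, 1.258, -1.129]
wrist_force: [1.9, -0.3, 1.3]
width: 0.997
t 0.98 grasp pt [ 0.3951 -0.2148  0.2264] x [ 0. -0. -1.] y [0.994 0.107 0.   ] az of y 6.2 q [-0.553 -0.157  2.091  0.     1.208 -0.661] F [ 1.9 -0.3  1.3] w 85.2
dp cm [  2.64  17.6  -42.7 ] rot [-0.212  0.    -0.   ] | rows lin 11.1 rot 1.7
```

```bash
python3 -m creep '[{"grip":8.5,"dp":[2.6,17.6,-42.7],"rotation":[-0.212,0,0]},{"grip":8.5,"dp":[2.6,17.6,-42.7],"rotation":[-0.212,0,0]},{"grip":8.5,"dp":[2.6,17.6,-42.7],"rotation":[-0.212,0,0]},{"grip":8.5,"dp":[2.6,17.6,-42.7],"rotation":[-0.212,0,0]},{"grip":8.5,"dp":[2.6,17.6,-42.7],"rotation":[-0.212,0,0]}]';  python3 t.py .5242 .2287 .2 -71.7 -90 0
```

```text
time: 1.4
tool_pos: [0.4544, -0.0153, 0.2099]
tcp_rot: [0.975, 1.341, -0.975]
wrist_force: [0.9, -0.6, -0.1]
width: 0.992
t 1.4 grasp pt [ 0.4544 -0.0153  0.2149] x [ 0.001 -0.    -1.   ] y [0.951 0.309 0.   ] az of y 18.0 q [-0.088 -0.137  2.095 -0.     1.182 -0.402] F [ 0.9 -0.6 -0.1] w 84.8
dp cm [  1.49  14.17 -21.05] rot [-0.005  0.    -0.   ] | rows lin 6.1 rot 0.0
```

```bash
python3 -m creep '[{"grip":8.5,"dp":[1.5,14.2,-21],"rotation":[-0.005,0,0]},{"grip":8.5,"dp":[1.5,14.2,-21],"rotation":[-0.005,0,0]},{"grip":8.5,"dp":[1.5,14.2,-21],"rotation":[-0.005,0,0]},{"grip":8.5,"dp":[1.5,14.2,-21],"rotation":[-0.005,0,0]},{"grip":8.5,"dp":[1.5,14.2,-21],"rotation":[-0.005,0,0]}]'
python3 -m creep '[{"grip":8.5,"dp":[0.2,2.4,-3.5],"rotation":[0,0,0]},{"grip":8.5,"dp":[0.2,2.4,-3.5],"rotation":[0,0,0]},{"grip":8.5,"dp":[0.2,2.4,-3.5],"rotation":[0,0,0]}]'; python3 t.py .5242 .2287 .2 -71.7 -90 0;python3 -c "
from h import *
snap('wrist','w1')"
```

```text
time: 1.82
tool_pos: [0.5119, 0.1847, 0.1973]
tcp_rot: [0.971, 1.344, -0.971]
wrist_force: [0.5, -0.8, 1.1]
width: 0.998
time: 2.07
tool_pos: [0.5236, 0.2252, 0.1948]
tcp_rot: [0.967, 1.346, -0.969]
wrist_force: [0.6, -0.8, -0.3]
width: 0.995
t 2.07 grasp pt [0.5236 0.2252 0.1998] x [-0.001 -0.001 -1.   ] y [ 0.948  0.317 -0.001] az of y 18.5 q [ 0.363  0.105  1.886 -0.     1.152  0.04 ] F [ 0.6 -0.8 -0.3] w 85.0
dp cm [-0.02  0.16 -0.31] rot [0.003 0.    0.001] | rows lin 0.1 rot 0.0
```

View pics/w1.png

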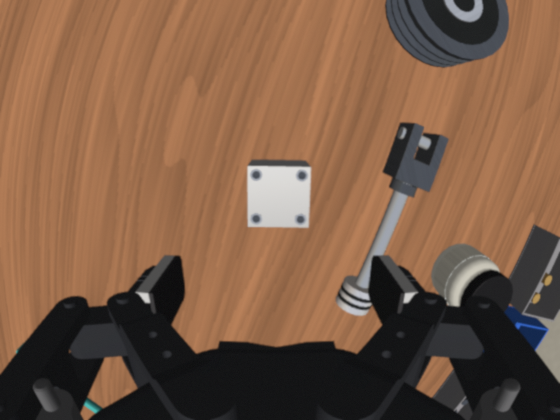

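The wrist view shows the blind cap's plain top at about (279,195), square to the jaws and centred between them. I descend now.

```bash
python3 -m creep '[{"grip":8.5,"dp":[4,0.1,-0.3],"rotation":[0,0,0]},{"grip":8.5,"dp":[8,0.1,-0.3],"rotation":[0,0,0]},{"grip":8.5,"dp":[12,0.1,-0.3],"rotation":[0,0,0]},{"grip":8.5,"dp":[15,0.1,-0.3],"rotation":[0,0,0]},{"grip":8.5,"dp":[16.9,0.1,-0.3],"rotation":[0,0,0]}]'
python3 -m creep '[{"grip":5,"dp":[0,0,0],"rotation":[0,0,0]},{"grip":5,"dp":[0,0,0],"rotation":[0,0,0]},{"grip":5,"dp":[0,0,0],"rotation":[0,0,0]},{"grip":5,"dp":[0,0,0],"rotation":[0,0,0]},{"grip":5,"dp":[0,0,0],"rotation":[0,0,0]}]' 60
python3 t.py .5242 .2287 .03 -71.7 -90 0
```

```text
time: 2.53
tool_pos: [0.5207, 0.2232, 0.0229]
tcp_rot: [0.969, 1.346, -0.978]
wrist_force: [0.0, 0.3, 0.5]
width: 0.997
time: 2.95
tool_pos: [0.5249, 0.2265, 0.0283]
tcp_rot: [0.973, 1.342, -0.969]
wrist_force: [-0.6, -1.3, -4.2]
width: 0.625
t 2.95 grasp pt [0.5249 0.2265 0.0333] x [ 0.003  0.001 -1.   ] y [0.95  0.313 0.003] az of y 18.3 q [0.364 0.297 2.005 0.    0.836 0.045] F [-0.6 -1.3 -4.2] w 53.4
dp cm [ 0.33 -0.   -0.23] rot [-0.001 -0.    -0.003] | rows lin 0.1 rot 0.0
```

Run:
```python
import numpy as np
from scipy.optimize import least_squares
D=np.array([[0.2646,1.6051,.27675,-.61505,.2442],[.003,1.921,.3354,-.414,.2328],[-.157,2.091,.3951,-.2148,.2214],[-.137,2.095,.4544,-.0153,.2099],[.105,1.886,.5236,.2252,.1948],[.297,2.005,.5249,.2265,.0283]])
r=np.hypot(D[:,2],D[:,3]);z=D[:,4];q2=D[:,0];s=q2+D[:,1]
def f(p):
    r0,a,b,e,h=p
    return np.r_[r0+a*np.sin(q2)+b*np.sin(s)+e*np.cos(s)-r, h+a*np.cos(q2)+b*np.cos(s)-e*np.sin(s)-z]
o=least_squares(f,[0,.5,.5,0,0]);print(o.x,abs(o.fun).max())
```

```text
[ 5.57991154e-04  5.09863173e-01  5.64812548e-01 -2.03610752e-03
 -8.36113962e-02] 0.0005276640185276626
```

```bash
python3 -m creep '[{"grip":5,"dp":[-1,0,0],"rotation":[0,0,0]},{"grip":5,"dp":[-4,0,0],"rotation":[0,0,0]},{"grip":5,"dp":[-8,0,0],"rotation":[0,0.1,0.1]},{"grip":5,"dp":[-12,0,0],"rotation":[0,0.2,0.15]},{"grip":5,"dp":[-12,0,0],"rotation":[0,0.3,0.2]}]' 60
python3 -m creep '[{"grip":5,"dp":[0,0,0],"rotation":[0,0,0]},{"grip":5,"dp":[0,0,0],"rotation":[0,0,0]}]'
python3 - <<'E'
from h import *
s=bot.read_state(); print(repr(s))
E
```

```text
time: 3.37
tool_pos: [0.5305, 0.2291, 0.1588]
tcp_rot: [1.271, 1.447, -0.669]
wrist_force: [1.2, 1.0, -2.1]
width: 0.624
time: 3.53
tool_pos: [0.5231, 0.2245, 0.1471]
tcp_rot: [1.262, 1.456, -0.696]
wrist_force: [-0.2, -0.3, -4.6]
width: 0.629
{'time': 3.5333, 'q': array([ 0.1742561 ,  0.05047185,  2.08364868,  0.41842392,  0.89218365,
       -0.3882937 ]), 'joint_vel': array([ 0.04145479,  0.03977363, -0.00127792, -0.02413849, -0.00281227,
        0.02265817]), 'joint_torque': array([ -0.7890475 , -40.07806778, -36.67444825,   2.1877563 ,
        -0.65770391,  -0.32844585]), 'tool_pos': array([0.52314116, 0.2245492 , 0.14707619]), 'tcp_rot': array([ 1.26231476,  1.4563485 , -0.69634225]), 'wrist_force': array([-0.21586102, -0.29485734, -4.5879206 ]), 'torque': array([-0.41002922,  0.11101117,  0.05003155]), 'width': 0.6290401466891101}
```

```bash
cat > kin.py <<'E'
import numpy as np
from scipy.spatial.transform import Rotation as R
from scipy.optimize import least_squares
LO=np.array([-2.63,-.94,.31,-1.31,0,-2.55]);HI=np.array([2.63,2.18,2.57,4.45,2.66,2.55])
A,B,E,HT=.50986,.56481,-.002,-.0836
T=np.array([[0,-1,0],[0,0,-1],[1,0,0]]).astype(float) # cols tool x,y,z in flange
S4=1
def fk(q,t=None,full=False):
    t=TL if t is None else t; h=HT+t
    r1=R.from_euler('z',q[0]);r2=r1*R.from_euler('y',q[1]);r3=r2*R.from_euler('y',q[2]);r4=r3*R.from_euler('z',S4*q[3])
    r5=r4*R.from_euler('y',q[4]);r6=r5*R.from_euler('z',q[5])
    el=np.array([0,0,h])+r2.apply([0,0,A]); w=el+r3.apply([E,0,B]); p=w+r6.apply([0,0,t])
    M=r6*R.from_matrix(T)
    return (p,M,el,w) if full else (p,M)
TL=.25
def ik(p,M,seeds=None,n=60,rng=np.random.default_rng(0)):
    sols=[]
    def f(q):
        P,N=fk(q); return np.r_[(P-p)*5,(M.inv()*N).as_rotvec()]
    S=seeds if seeds is not None else rng.uniform(LO,HI,(n,6))
    for s in S:
        o=least_squares(f,np.clip(s,LO+1e-6,HI-1e-6),bounds=(LO,HI))
        if np.abs(o.fun).max()<1e-3 and not any(np.abs(o.x-x).max()<.05 for x in sols): sols.append(o.x)
    return sols
E
python3 - <<'E'
import kin; from kin import *
q=[0.1742561 ,  0.05047185,  2.08364868,  0.41842392,  0.89218365,-0.3882937 ]
p=np.array([0.52314116, 0.2245492 , 0.14707619]);rv=[ 1.26231476,  1.4563485 , -0.69634225]
for s in(1,-1):
    kin.S4=s
    for t in (.15,.2,.25,.3):
        P,M=fk(q,t);print(s,t,(P-p).round(4),(M.inv()*R.from_rotvec(rv)).magnitude())
E
```

```text
1 0.15 [-0.0124 -0.0865 -0.0119] 6.968175825136392e-09
1 0.2 [-0.0077 -0.0696 -0.0087] 6.968175825136392e-09
1 0.25 [-0.003  -0.0527 -0.0055] 6.968175825136392e-09
1 0.3 [ 0.0017 -0.0358 -0.0024] 6.968175825136392e-09
-1 0.15 [ 0.0041 -0.1799 -0.0119] 0.8368478338319448
-1 0.2 [ 0.0142 -0.1942 -0.0087] 0.8368478338319448
-1 0.25 [ 0.0244 -0.2084 -0.0055] 0.8368478338319448
-1 0.3 [ 0.0346 -0.2227 -0.0024] 0.8368478338319448
```

```bash
cat > fit.py <<'E'
import numpy as np
from scipy.spatial.transform import Rotation as R
from scipy.optimize import least_squares
D=[([-1.18491628,.264592,1.605074,0,1.27372,-.03691],[.27675184,-.61504768,.24423259]),([-0.937,.003,1.921,0,1.218,-.419],[.3354,-.414,.2328]),([-.553,-.157,2.091,0,1.208,-.661],[.3951,-.2148,.2214]),([-.088,-.137,2.095,0,1.182,-.402],[.4544,-.0153,.2099]),([.363,.105,1.886,0,1.152,.04],[.5236,.2252,.1948]),([.364,.297,2.005,0,.836,.045],[.5249,.2265,.0283]),([0.1742561,.05047185,2.08364868,.41842392,.89218365,-.3882937],[0.52314116,.2245492,.14707619])]
def chain(q,p):
    h,r0,y1,A,E,B,xw,yw,t=p
    r1=R.from_euler('z',q[0]);r2=r1*R.from_euler('y',q[1]);r3=r2*R.from_euler('y',q[2]);r4=r3*R.from_euler('z',q[3])
    r5=r4*R.from_euler('y',q[4]);r6=r5*R.from_euler('z',q[5])
    el=r1.apply([r0,y1,h])+r2.apply([0,0,A]); w=el+r3.apply([E,0,B]); return w+r4.apply([xw,yw,0])+r6.apply([0,0,t]),w,el,r6
if __name__=='__main__':
    f=lambda p:np.r_[np.concatenate([chain(q,p)[0]-x for q,x in D])*1000,np.array([p[1],p[4],p[6]])*30]
    o=least_squares(f,[.3,0,.01,.51,0,.56,0,.01,.3]);print(o.x.round(4),abs(o.fun).max())
E
python3 fit.py
```

```text
[ 2.531e-01 -7.000e-04  2.420e-02  5.117e-01  1.800e-03  5.672e-01
  2.000e-04  6.000e-04  3.339e-01] 0.4270497254566519
```

```bash
cat > kin.py <<'E'
import numpy as np
from fit import chain
from scipy.spatial.transform import Rotation as R
from scipy.optimize import least_squares
from t import Rgoal
PP=[.2531,-.0007,.0242,.5117,.0018,.5672,.0002,.0006,.3339]
LO=np.array([-2.63,-.94,.31,-1.31,0,-2.55]);HI=np.array([2.63,2.18,2.57,4.45,2.66,2.55])
T=R.from_matrix(np.array([[0,-1,0],[0,0,-1],[1,0,0.]]))
def fk(q):
    p,w,el,r=chain(q,PP); return p,r*T,w,el
def ik(g,az,pi,roll,seeds=None,n=25):
    M=Rgoal(az,pi,roll); p=np.array(g)+M.apply([.005,0,0]); sols=[]
    def f(q):
        P,N,_,_=fk(q); return np.r_[(P-p)*5,(M.inv()*N).as_rotvec()]
    S=seeds if seeds is not None else np.random.default_rng(0).uniform(LO,HI,(n,6))
    for s in S:
        o=least_squares(f,np.clip(s,LO+1e-6,HI-1e-6),bounds=(LO,HI),max_nfev=60)
        if np.abs(o.fun).max()<1e-3 and not any(np.abs(o.x-x).max()<.05 for x in sols): sols.append(o.x)
    return sols
E
cat > plan.py <<'E'
from kin import *
def show(l,S):
    for q in S:
        m=np.minimum(q-LO,HI-q).min(); w=fk(q)[2]
        if m>.05: print(l,q.round(2),'marg %.2f'%m,'wrist',w.round(2))
for al in(35,):
  for az in range(-180,180,45):
    for roll in(0,180):
        show(('pick',al,az,roll),ik([.504,.038,.03],az,-al,roll))
        show(('final',al,az,roll),ik([.4836,-.1519,.32],az,al,roll))
E
python3 plan.py
```

```text
('pick', 35, -180, 0) [0.02 0.8  1.54 0.01 1.77 1.58] marg 0.89 wrist [0.77 0.04 0.22]
('pick', 35, -180, 180) [ 0.02  0.8   1.54  0.01  1.77 -1.56] marg 0.89 wrist [0.77 0.04 0.22]
('pick', 35, -135, 0) [ 0.28  0.74  1.65 -0.41  1.65  1.23] marg 0.90 wrist [0.69 0.23 0.22]
('final', 35, -135, 0) [ 0.02  0.8   1.76 -1.26  2.5   0.89] marg 0.05 wrist [0.67 0.04 0.13]
('pick', 35, -135, 180) [ 0.28  0.74  1.65 -0.41  1.65 -1.91] marg 0.64 wrist [0.69 0.23 0.22]
('final', 35, -135, 180) [ 0.02  0.8   1.76 -1.26  2.5  -2.26] marg 0.05 wrist [0.67 0.04 0.13]
('pick', 35, -90, 0) [ 0.51  0.56  1.98 -0.83  1.32  1.03] marg 0.48 wrist [0.5  0.31 0.22]
('pick', 35, -90, 180) [ 0.51  0.56  1.98 -0.83  1.32 -2.11] marg 0.44 wrist [0.5  0.31 0.22]
('pick', 35, 45, 0) [-0.52  0.27  2.49  1.55  0.91  2.04] marg 0.08 wrist [ 0.31 -0.15  0.22]
('final', 35, 45, 0) [-0.92  0.6   2.25  1.65  2.19  1.93] marg 0.32 wrist [ 0.29 -0.34  0.13]
('pick', 35, 45, 180) [-0.52  0.27  2.49  1.55  0.91 -1.1 ] marg 0.08 wrist [ 0.31 -0.15  0.22]
('final', 35, 45, 180) [-0.92  0.6   2.25  1.65  2.19 -1.21] marg 0.32 wrist [ 0.29 -0.34  0.13]
('pick', 35, 90, 0) [-0.48  0.52  2.06  0.86  1.28  2.09] marg 0.46 wrist [ 0.5  -0.23  0.22]
('final', 35, 90, 0) [-0.76  0.77  1.84  1.26  2.46  2.2 ] marg 0.20 wrist [ 0.48 -0.42  0.13]
('pick', 35, 90, 180) [-0.48  0.52  2.06  0.86  1.28 -1.05] marg 0.51 wrist [ 0.5  -0.23  0.22]
('final', 35, 90, 180) [-0.76  0.77  1.84  1.26  2.46 -0.94] marg 0.20 wrist [ 0.48 -0.42  0.13]
('pick', 35, 135, 0) [-0.25  0.71  1.7   0.43  1.62  1.92] marg 0.63 wrist [ 0.69 -0.15  0.22]
('pick', 35, 135, 180) [-0.25  0.71  1.7   0.43  1.62 -1.22] marg 0.87 wrist [ 0.69 -0.15  0.22]
```

```bash
cat > plan2.py <<'E'
from kin import *
q0=np.array([-.5,.5,2.1,1.,1.2,-1.05])
for al in(30,35,40):
  for az in (60,75,90):
    for q in ik([.504,.038,.03],az,-al,180,[q0]): print('pick',al,az,q.round(2),'%.2f'%np.minimum(q-LO,HI-q).min(),fk(q)[2].round(2),fk(q)[3].round(2))
    for zf in(.3,.4):
      for q in ik([.4836,-.1519,zf],az,al,0,[[-.8,.7,1.9,1.4,2.3,2.1]]): print('  final',al,az,zf,q.round(2),'%.2f'%np.minimum(q-LO,HI-q).min(),fk(q)[2].round(2))
E
python3 plan2.py; python3 t.py .504 .038 .15 -105 -90 0
```

```text
pick 30 60 [-0.58  0.42  2.34  1.31  1.11 -1.14] 0.23 [ 0.36 -0.21  0.19] [ 0.19 -0.09  0.72]
  final 30 60 0.3 [-0.91  0.65  2.1   1.43  2.2   2.02] 0.46 [ 0.34 -0.4   0.14]
  final 30 60 0.4 [-0.91  0.45  2.13  1.56  2.21  2.24] 0.31 [ 0.34 -0.4   0.24]
pick 30 75 [-0.55  0.49  2.19  1.08  1.23 -1.1 ] 0.38 [ 0.43 -0.24  0.19] [ 0.22 -0.11  0.7 ]
  final 30 75 0.3 [-0.85  0.71  1.96  1.3   2.3   2.1 ] 0.36 [ 0.41 -0.43  0.14]
  final 30 75 0.4 [-0.85  0.53  1.98  1.44  2.33  2.31] 0.24 [ 0.41 -0.43  0.24]
pick 30 90 [-0.5   0.57  2.04  0.89  1.35 -1.1 ] 0.53 [ 0.5  -0.25  0.19] [ 0.25 -0.11  0.68]
  final 30 90 0.3 [-0.77  0.77  1.82  1.18  2.41  2.16] 0.25 [ 0.48 -0.44  0.14]
  final 30 90 0.4 [-0.77  0.61  1.84  1.34  2.45  2.37] 0.18 [ 0.48 -0.44  0.24]
pick 35 60 [-0.55  0.36  2.35  1.26  1.03 -1.05] 0.22 [ 0.37 -0.2   0.22] [ 0.16 -0.07  0.73]
  final 35 60 0.3 [-0.88  0.7   2.1   1.47  2.26  2.  ] 0.40 [ 0.35 -0.38  0.11]
  final 35 60 0.4 [-0.88  0.49  2.14  1.62  2.27  2.22] 0.33 [ 0.35 -0.38  0.21]
pick 35 75 [-0.52  0.44  2.2   1.04  1.16 -1.04] 0.37 [ 0.43 -0.22  0.22] [ 
[... 750 characters left out ...]
44 -0.21  0.24] [ 0.18 -0.07  0.73]
  final 40 75 0.3 [-0.8   0.79  1.97  1.39  2.41  2.08] 0.25 [ 0.42 -0.4   0.09]
  final 40 75 0.4 [-0.8   0.6   2.01  1.56  2.42  2.3 ] 0.24 [ 0.42 -0.4   0.19]
pick 40 90 [-0.45  0.46  2.08  0.83  1.22 -1.  ] 0.49 [ 0.5  -0.21  0.24] [ 0.22 -0.08  0.71]
  final 40 90 0.3 [-0.73  0.83  1.85  1.27  2.51  2.16] 0.15 [ 0.48 -0.4   0.09]
  final 40 90 0.4 [-0.73  0.66  1.89  1.46  2.53  2.39] 0.13 [ 0.48 -0.4   0.19]
t 3.53 grasp pt [0.5227 0.2229 0.1518] x [ 0.094  0.338 -0.937] y [0.941 0.277 0.194] az of y 16.4 q [ 0.174  0.05   2.084  0.418  0.892 -0.388] F [-0.2 -0.3 -4.6] w 53.7
dp cm [-6.28 -7.01 16.22] rot [ 0.572 -0.347 -0.107] | rows lin 4.5 rot 5.4
```

```bash
python3 -m creep '[{"grip":5,"dp":[-6.3,-7,16.2],"rotation":[0.572,-0.347,-0.107]},{"grip":5,"dp":[-6.3,-7,16.2],"rotation":[0.572,-0.347,-0.107]},{"grip":5,"dp":[-6.3,-7,16.2],"rotation":[0.572,-0.347,-0.107]},{"grip":5,"dp":[-6.3,-7,16.2],"rotation":[0.572,-0.347,-0.107]},{"grip":5,"dp":[-6.3,-7,16.2],"rotation":[0.572,-0.347,-0.107]}]';python3 -m creep '[{"grip":5,"dp":[0,0,0],"rotation":[0,0,0]},{"grip":5,"dp":[0,0,0],"rotation":[0,0,0]}]';python3 t.py .504 .038 .08 -105 -90 0
```

```text
time: 3.95
tool_pos: [0.5037, 0.0367, 0.1435]
tcp_rot: [1.389, 1.105, -1.354]
wrist_force: [0.2, 0.4, -4.5]
width: 0.623
time: 4.12
tool_pos: [0.505, 0.0404, 0.1435]
tcp_rot: [1.39, 1.113, -1.345]
wrist_force: [0.7, 1.1, -4.5]
width: 0.621
t 4.12 grasp pt [0.505  0.0403 0.1485] x [ 0.013  0.025 -1.   ] y [ 0.977 -0.212  0.007] az of y -12.3 q [0.014 0.025 2.074 0.029 1.03  0.213] F [ 0.7  1.1 -4.5] w 53.0
dp cm [ 6.84 -0.1   0.45] rot [ 0.048 -0.028 -0.006] | rows lin 1.6 rot 0.4
```

```bash
python3 -m creep '[{"grip":5,"dp":[3,-0.1,0.4],"rotation":[0.048,-0.028,-0.006]},{"grip":5,"dp":[6.8,-0.1,0.4],"rotation":[0.048,-0.028,-0.006]},{"grip":5,"dp":[6.8,-0.1,0.4],"rotation":[0.048,-0.028,-0.006]},{"grip":5,"dp":[6.8,-0.1,0.4],"rotation":[0.048,-0.028,-0.006]}]';python3 t.py .504 .038 .035 -105 -90 0
```

```text
time: 4.45
tool_pos: [0.501, 0.0392, 0.0733]
tcp_rot: [1.395, 1.079, -1.403]
wrist_force: [0.4, -0.5, -4.5]
width: 0.622
t 4.45 grasp pt [0.5011 0.0392 0.0783] x [-0.006  0.001 -1.   ] y [ 0.966 -0.257 -0.006] az of y -14.9 q [2.800e-02 1.200e-01 2.122e+00 1.000e-03 9.060e-01 2.880e-01] F [ 0.4 -0.5 -4.5] w 53.2
dp cm [4.33 0.34 0.04] rot [0.001 0.001 0.006] | rows lin 1.0 rot 0.0
```

```bash
python3 -m creep '[{"grip":5,"dp":[2,0.2,0],"rotation":[0,0,0.005]},{"grip":5,"dp":[3.5,0.2,0],"rotation":[0,0,0.005]},{"grip":5,"dp":[4.2,0.2,0],"rotation":[0,0,0.005]},{"grip":5,"dp":[4.4,0.2,0],"rotation":[0,0,0.005]},{"grip":5,"dp":[4.4,0.2,0],"rotation":[0,0,0.005]}]';python3 t.py .504 .038 .033 -105 -90 0
```

```text
time: 4.87
tool_pos: [0.507, 0.0379, 0.0331]
tcp_rot: [1.404, 1.068, -1.393]
wrist_force: [0.3, 0.1, -4.0]
width: 0.623
t 4.87 grasp pt [0.507  0.0379 0.0381] x [ 0.008 -0.    -1.   ] y [ 0.966 -0.259  0.008] az of y -15.0 q [ 2.600e-02  1.830e-01  2.141e+00 -1.000e-03  8.090e-01  2.890e-01] F [ 0.3  0.1 -4. ] w 53.2
dp cm [ 0.5  -0.3   0.07] rot [-0.    -0.002 -0.008] | rows lin 0.1 rot 0.1
```

```bash
python3 -m creep '[{"grip":5,"dp":[0.2,-0.2,0],"rotation":[0,0,-0.005]},{"grip":5,"dp":[0.4,-0.2,0],"rotation":[0,0,-0.005]},{"grip":5,"dp":[0.4,-0.2,0],"rotation":[0,0,-0.005]}]';python3 t.py .504 .038 .033 -105 -90 0
```

```text
time: 5.12
tool_pos: [0.505, 0.0381, 0.0288]
tcp_rot: [1.403, 1.072, -1.397]
wrist_force: [0.5, 0.1, -4.6]
width: 0.624
t 5.12 grasp pt [0.505  0.0381 0.0338] x [ 0.003  0.001 -1.   ] y [ 0.966 -0.26   0.003] az of y -15.1 q [2.600e-02 1.890e-01 2.144e+00 1.000e-03 8.050e-01 2.880e-01] F [ 0.5  0.1 -4.6] w 53.3
dp cm [ 0.08 -0.1   0.04] rot [-0.001 -0.002 -0.003] | rows lin 0.0 rot 0.0
```

Not in contact yet, so I go on gently.

```bash
python3 -m creep '[{"grip":5,"dp":[0.1,0,0],"rotation":[0,0,0]},{"grip":5,"dp":[0.2,0,0],"rotation":[0,0,0]},{"grip":5,"dp":[0.2,0,0],"rotation":[0,0,0]}]';python3 t.py .504 .038 .033 -105 -90 0
python3 - <<'E'
from h import *
p,d,c=snap('scene','s1')
X=cloud(d,c)
cv2.imwrite('pics/s1c.png',cv2.resize(p[120:280,200:400,::-1],None,fx=4,fy=3.7,interpolation=cv2.INTER_CUBIC))
E
```

```text
time: 5.37
tool_pos: [0.5052, 0.0381, 0.0282]
tcp_rot: [1.403, 1.072, -1.398]
wrist_force: [-4.0, 0.1, 8.8]
width: 0.623
t 5.37 grasp pt [0.5052 0.0381 0.0332] x [ 0.003  0.001 -1.   ] y [ 0.966 -0.26   0.002] az of y -15.1 q [2.600e-02 1.910e-01 2.144e+00 1.000e-03 8.040e-01 2.880e-01] F [-4.   0.1  8.8] w 53.2
dp cm [ 0.01 -0.11  0.04] rot [-0.001 -0.002 -0.002] | rows lin 0.0 rot 0.0
```

View pics/s1c.png

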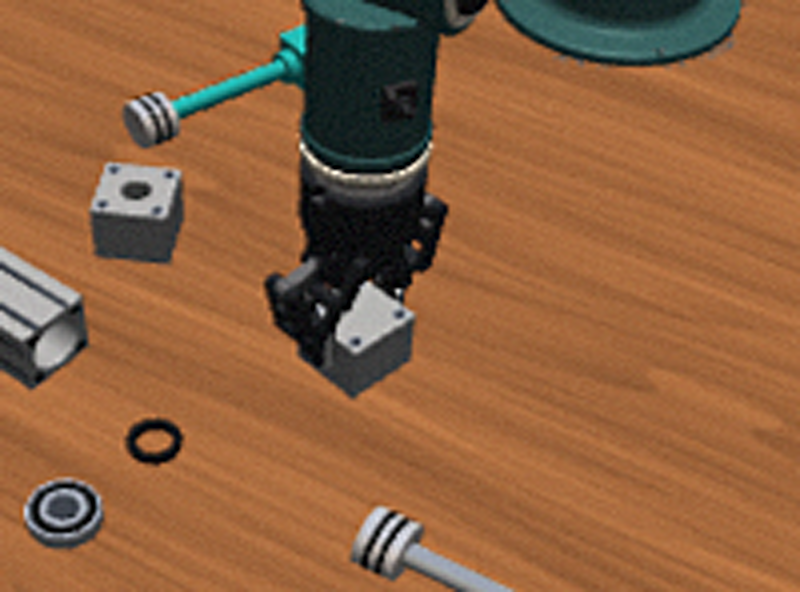

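The scene crop shows the blind cap standing square on the bench in the jaws, and the force has risen by about 13 N, so it is in contact. I release and lift.

```bash
python3 -m creep '[{"grip":8.5,"dp":[0,0,0],"rotation":[0,0,0]},{"grip":8.5,"dp":[0,0,0],"rotation":[0,0,0]},{"grip":8.5,"dp":[0,0,0],"rotation":[0,0,0]},{"grip":8.5,"dp":[0,0,0],"rotation":[0,0,0]}]'; python3 -m creep '[{"grip":8.5,"dp":[-3,0,0],"rotation":[0,0,0]},{"grip":8.5,"dp":[-6,0,0],"rotation":[0,0,0]},{"grip":8.5,"dp":[-10,0,0],"rotation":[0,0,0]},{"grip":8.5,"dp":[-13,0,0],"rotation":[0,0,0]},{"grip":8.5,"dp":[-13,0,0],"rotation":[0,0,0]}]'; for a in -66.4 -156.4; do python3 t.py .4836 -.1519 .15 $a -90 0;done
```

```text
time: 5.75
tool_pos: [0.505, 0.0381, 0.0265]
tcp_rot: [1.403, 1.072, -1.397]
wrist_force: [-0.3, 0.7, -0.7]
width: 0.997
time: 6.17
tool_pos: [0.5095, 0.0381, 0.1638]
tcp_rot: [1.41, 1.064, -1.387]
wrist_force: [1.4, 0.2, 1.1]
width: 1.002
t 6.17 grasp pt [0.5094 0.0381 0.1688] x [ 0.016  0.001 -1.   ] y [ 0.965 -0.26   0.015] az of y -15.1 q [2.500e-02 1.000e-02 2.047e+00 1.000e-03 1.068e+00 2.880e-01] F [1.4 0.2 1.1] w 85.6
dp cm [ 1.82  2.41 19.03] rot [-0.675  0.    -0.016] | rows lin 4.6 rot 5.4
t 6.17 grasp pt [0.5094 0.0381 0.1688] x [ 0.016  0.001 -1.   ] y [ 0.965 -0.26   0.015] az of y -15.1 q [2.500e-02 1.000e-02 2.047e+00 1.000e-03 1.068e+00 2.880e-01] F [1.4 0.2 1.1] w 85.6
dp cm [ 1.82  2.41 19.03] rot [ 0.896 -0.012 -0.012] | rows lin 4.6 rot 7.2
```

```bash
python3 -m creep '[{"grip":8.5,"dp":[1.8,2.4,19],"rotation":[-0.675,0,-0.016]},{"grip":8.5,"dp":[1.8,2.4,19],"rotation":[-0.675,0,-0.016]},{"grip":8.5,"dp":[1.8,2.4,19],"rotation":[-0.675,0,-0.016]},{"grip":8.5,"dp":[1.8,2.4,19],"rotation":[-0.675,0,-0.016]},{"grip":8.5,"dp":[1.8,2.4,19],"rotation":[-0.675,0,-0.016]}]';python3 -m creep '[{"grip":8.5,"dp":[0,0,0.2],"rotation":[-0.06,0,0]},{"grip":8.5,"dp":[0,0,0.2],"rotation":[-0.06,0,0]},{"grip":8.5,"dp":[0,0,0.2],"rotation":[-0.06,0,0]}]'; python3 t.py .4836 -.1519 .1 -66.4 -90 0
python3 -c "
from h import *
snap('wrist','w2')"
```

```text
time: 6.58
tool_pos: [0.4789, -0.1454, 0.1383]
tcp_rot: [0.984, 1.344, -0.994]
wrist_force: [1.4, -0.6, -0.2]
width: 0.996
time: 6.83
tool_pos: [0.4796, -0.1461, 0.1382]
tcp_rot: [0.947, 1.364, -0.956]
wrist_force: [-0.8, 0.6, -0.3]
width: 0.998
t 6.83 grasp pt [ 0.4797 -0.1461  0.1432] x [-0.011  0.001 -1.   ] y [ 0.94  0.34 -0.01] az of y 19.9 q [-0.344  0.037  2.072 -0.003  1.043 -0.689] F [-0.8  0.6 -0.3] w 85.2
dp cm [4.32 0.22 0.7 ] rot [-0.065 -0.005  0.01 ] | rows lin 1.1 rot 0.5
```

View pics/w2.png

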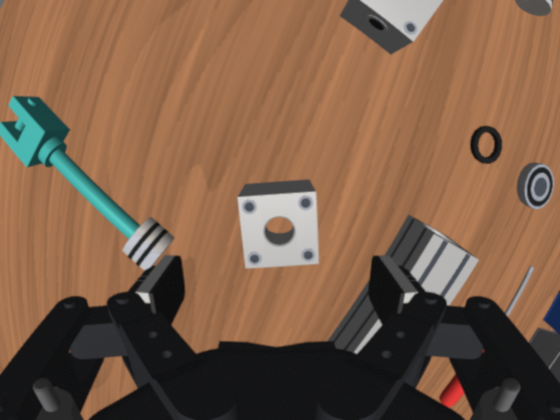

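The rod cap sits at (279,228) between the jaws, turned about 3.7° from them. The turquoise rod and the barrel are both clear of the finger paths.

```bash
python3 -m creep '[{"grip":8.5,"dp":[2,0.2,0.7],"rotation":[-0.065,-0.005,0.01]},{"grip":8.5,"dp":[4.3,0.2,0.7],"rotation":[-0.065,-0.005,0.01]},{"grip":8.5,"dp":[4.3,0.2,0.7],"rotation":[-0.065,-0.005,0.01]}]'; python3 t.py .4836 -.1519 .03 -66.4 -90 0
```

```text
time: 7.13
tool_pos: [0.4809, -0.1494, 0.0919]
tcp_rot: [0.897, 1.384, -0.9]
wrist_force: [-1.3, -0.3, -1.1]
width: 0.996
t 7.13 grasp pt [ 0.4809 -0.1494  0.0969] x [-0.006  0.002 -1.   ] y [ 0.915  0.404 -0.005] az of y 23.8 q [-0.351  0.096  2.107  0.     0.945 -0.767] F [-1.3 -0.3 -1.1] w 85.0
dp cm [6.68 0.18 0.37] rot [ 0.004 -0.005  0.005] | rows lin 1.6 rot 0.1
```

```bash
python3 -m creep '[{"grip":8.5,"dp":[3,0.1,0.3],"rotation":[0,0,0.005]},{"grip":8.5,"dp":[5,0.1,0.3],"rotation":[0,0,0.005]},{"grip":8.5,"dp":[6.5,0.1,0.3],"rotation":[0,0,0.005]},{"grip":8.5,"dp":[6.5,0.1,0.3],"rotation":[0,0,0.005]}]'; python3 -m creep '[{"grip":5,"dp":[0,0,0],"rotation":[0,0,0]},{"grip":5,"dp":[0,0,0],"rotation":[0,0,0]},{"grip":5,"dp":[0,0,0],"rotation":[0,0,0]},{"grip":5,"dp":[0,0,0],"rotation":[0,0,0]},{"grip":5,"dp":[0,0,0],"rotation":[0,0,0]}]'  60; python3 t.py .4836 -.1519 .03 -66.4 -90 0
```

```text
time: 7.47
tool_pos: [0.4835, -0.152, 0.0281]
tcp_rot: [0.9, 1.381, -0.895]
wrist_force: [0.1, -0.3, -0.5]
width: 0.995
time: 7.88
tool_pos: [0.4877, -0.1545, 0.0327]
tcp_rot: [0.901, 1.371, -0.893]
wrist_force: [0.3, 2.1, 6.0]
width: 0.628
t 7.88 grasp pt [ 0.4876 -0.1545  0.0377] x [ 0.009  0.001 -1.   ] y [0.915 0.404 0.008] az of y 23.8 q [-0.358  0.189  2.135  0.005  0.81  -0.777] F [0.3 2.1 6. ] w 53.6
dp cm [ 0.76 -0.27 -0.4 ] rot [ 0.003  0.003 -0.008] | rows lin 0.2 rot 0.1
```

```bash
python3 -m creep '[{"grip":5,"dp":[-1,0,0],"rotation":[0,0,0]},{"grip":5,"dp":[-4,0,0],"rotation":[0,0,0]},{"grip":5,"dp":[-8,0,0],"rotation":[0,0,0]},{"grip":5,"dp":[-12,0,0],"rotation":[0,0,0]},{"grip":5,"dp":[-14,0,0],"rotation":[0,0,0]}]'; python3 t.py .5242 .2287 .18 -66.4 -90 0
```

```text
time: 8.3
tool_pos: [0.4871, -0.1552, 0.1762]
tcp_rot: [0.901, 1.367, -0.892]
wrist_force: [0.4, -0.9, -2.2]
width: 0.625
t 8.3 grasp pt [ 0.4871 -0.1552  0.1812] x [ 0.011 -0.001 -1.   ] y [0.915 0.403 0.01 ] az of y 23.8 q [-3.590e-01  2.000e-03  2.032e+00  4.000e-03  1.097e+00 -7.760e-01] F [ 0.4 -0.9 -2.2] w 53.4
dp cm [  0.14  18.88 -33.63] rot [ 0.003  0.005 -0.01 ] | rows lin 9.2 rot 0.1
```

```bash
python3 -m creep '[{"grip":5,"dp":[0,18.9,-33.6],"rotation":[0,0.005,-0.01]},{"grip":5,"dp":[0,18.9,-33.6],"rotation":[0,0.005,-0.01]},{"grip":5,"dp":[0,18.9,-33.6],"rotation":[0,0.005,-0.01]},{"grip":5,"dp":[0,18.9,-33.6],"rotation":[0,0.005,-0.01]},{"grip":5,"dp":[0,18.9,-33.6],"rotation":[0,0.005,-0.01]}]'; python3 t.py .5242 .2287 .18 -66.4 -90 0
```

```text
time: 8.72
tool_pos: [0.5047, 0.0545, 0.1717]
tcp_rot: [0.899, 1.383, -0.901]
wrist_force: [1.5, -0.5, -1.9]
width: 0.62
t 8.72 grasp pt [0.5048 0.0545 0.1767] x [-0.006  0.002 -1.   ] y [ 0.915  0.403 -0.004] az of y 23.7 q [ 0.057  0.01   2.032  0.003  1.105 -0.359] F [ 1.5 -0.5 -1.9] w 53.0
dp cm [ -0.3    8.79 -15.16] rot [ 0.002 -0.004  0.004] | rows lin 4.2 rot 0.1
```

```bash
python3 -m creep '[{"grip":5,"dp":[-0.3,8.8,-15.2],"rotation":[0,0,0]},{"grip":5,"dp":[-0.3,8.8,-15.2],"rotation":[0,0,0]},{"grip":5,"dp":[-0.3,8.8,-15.2],"rotation":[0,0,0]},{"grip":5,"dp":[-0.3,8.8,-15.2],"rotation":[0,0,0]},{"grip":5,"dp":[-0.3,8.8,-15.2],"rotation":[0,0,0]}]';  python3 -m creep '[{"grip":5,"dp":[0,0,0],"rotation":[0,0,0]},{"grip":5,"dp":[0,0,0],"rotation":[0,0,0]}]'; python3 t.py .5242 .2287 .07 -66.4 -90 0
```

```text
time: 9.13
tool_pos: [0.5247, 0.2332, 0.1753]
tcp_rot: [0.898, 1.386, -0.894]
wrist_force: [0.1, -0.3, -1.3]
width: 0.622
time: 9.3
tool_pos: [0.5239, 0.2276, 0.1742]
tcp_rot: [0.895, 1.385, -0.9]
wrist_force: [0.3, 0.2, -2.2]
width: 0.619
t 9.3 grasp pt [0.524  0.2276 0.1792] x [-0.007  0.001 -1.   ] y [ 0.914  0.405 -0.006] az of y 23.9 q [ 0.364  0.128  1.901  0.004  1.119 -0.055] F [ 0.3  0.2 -2.2] w 52.9
dp cm [10.92  0.13 -0.05] rot [ 0.005 -0.004  0.006] | rows lin 2.6 rot 0.1
```

```bash
python3 -m creep '[{"grip":5,"dp":[3,0.1,0],"rotation":[0.005,-0.004,0.006]},{"grip":5,"dp":[6.5,0.1,0],"rotation":[0.005,-0.004,0.006]},{"grip":5,"dp":[9.5,0.1,0],"rotation":[0.005,-0.004,0.006]},{"grip":5,"dp":[11,0.1,0],"rotation":[0.005,-0.004,0.006]},{"grip":5,"dp":[12.5,0.1,0],"rotation":[0.005,-0.004,0.006]}]'; python3 t.py .5242 .2287 .038 -66.4 -90 0
```

```text
time: 9.72
tool_pos: [0.5229, 0.2253, 0.0471]
tcp_rot: [0.902, 1.377, -0.906]
wrist_force: [0.1, -0.1, -1.3]
width: 0.62
t 9.72 grasp pt [0.5229 0.2254 0.0521] x [-0.003 -0.001 -1.   ] y [ 0.918  0.397 -0.003] az of y 23.4 q [ 0.363  0.27   1.998 -0.     0.877 -0.045] F [ 0.1 -0.1 -1.3] w 52.9
dp cm [ 1.41  0.26 -0.26] rot [-0.004 -0.     0.003] | rows lin 0.3 rot 0.0
```

```bash
python3 -m creep '[{"grip":5,"dp":[0.6,0.2,-0.2],"rotation":[0,0,0.003]},{"grip":5,"dp":[1.1,0.2,-0.2],"rotation":[0,0,0.003]},{"grip":5,"dp":[1.3,0.2,-0.2],"rotation":[0,0,0.003]},{"grip":5,"dp":[1.3,0.2,-0.2],"rotation":[0,0,0.003]},{"grip":5,"dp":[1.3,0.2,-0.2],"rotation":[0,0,0.003]}]'; python3 t.py .5242 .2287 .036 -66.4 -90 0
```

```text
time: 10.13
tool_pos: [0.5267, 0.2309, 0.0376]
tcp_rot: [0.906, 1.372, -0.897]
wrist_force: [-0.4, 0.6, -2.1]
width: 0.622
t 10.13 grasp pt [0.5267 0.2308 0.0426] x [ 0.006  0.003 -1.   ] y [0.917 0.399 0.006] az of y 23.5 q [ 3.700e-01  2.880e-01  1.997e+00  1.000e-03  8.510e-01 -4.100e-02] F [-0.4  0.6 -2.1] w 53.1
dp cm [ 0.65 -0.32  0.1 ] rot [-0.002 -0.    -0.006] | rows lin 0.2 rot 0.1
```

```bash
python3 -m creep '[{"grip":5,"dp":[0.2,0,0],"rotation":[0,0,-0.006]},{"grip":5,"dp":[0.4,0,0],"rotation":[0,0,-0.006]},{"grip":5,"dp":[0.5,0,0],"rotation":[0,0,-0.006]},{"grip":5,"dp":[0.5,0,0],"rotation":[0,0,-0.006]}]'; python3 t.py .5242 .2287 .036 -66.4 -90 0
```

```text
time: 10.47
tool_pos: [0.5267, 0.2313, 0.0328]
tcp_rot: [0.902, 1.376, -0.901]
wrist_force: [-1.8, -0.9, 3.5]
width: 0.624
t 10.47 grasp pt [0.5267 0.2313 0.0378] x [ 0.  0. -1.] y [0.917 0.399 0.   ] az of y 23.5 q [ 0.37   0.298  1.994  0.     0.85  -0.041] F [-1.8 -0.9  3.5] w 53.3
dp cm [ 0.18 -0.33  0.14] rot [-0.001 -0.    -0.   ] | rows lin 0.1 rot 0.0
```

```bash
python3 -m creep '[{"grip":5,"dp":[0.05,0,0],"rotation":[0,0,0]},{"grip":8.5,"dp":[0.05,0,0],"rotation":[0,0,0]},{"grip":8.5,"dp":[0.05,0,0],"rotation":[0,0,0]},{"grip":8.5,"dp":[0.05,0,0],"rotation":[0,0,0]},{"grip":8.5,"dp":[0.05,0,0],"rotation":[0,0,0]}]'; python3 -m creep '[{"grip":8.5,"dp":[-3,0,0],"rotation":[0,0,0]},{"grip":8.5,"dp":[-6,0,0],"rotation":[0,0,0]},{"grip":8.5,"dp":[-10,0,0],"rotation":[0,0,0]},{"grip":8.5,"dp":[-14,0,0],"rotation":[0,0,0]},{"grip":8.5,"dp":[-17,0,0],"rotation":[0,0,0]}]'
python3 t.py
python3 -c "
from h import *
p,d,c=snap('scene','s2')
cv2.imwrite('pics/s2c.png',cv2.resize(p[120:320,180:420,::-1],None,fx=3.3,fy=3,interpolation=cv2.INTER_CUBIC))
snap('top','top2')"
```

```text
time: 10.88
tool_pos: [0.5259, 0.231, 0.0309]
tcp_rot: [0.901, 1.377, -0.903]
wrist_force: [0.6, 0.4, -0.4]
width: 1.0
time: 11.3
tool_pos: [0.5269, 0.2313, 0.2043]
tcp_rot: [0.903, 1.375, -0.901]
wrist_force: [0.7, 0.4, -0.5]
width: 0.998
t 11.3 grasp pt [0.5269 0.2313 0.2093] x [ 0.001  0.001 -1.   ] y [0.917 0.399 0.001] az of y 23.5 q [ 0.37   0.106  1.868  0.     1.167 -0.04 ] F [ 0.7  0.4 -0.5] w 85.3
```

View pics/s2c.png

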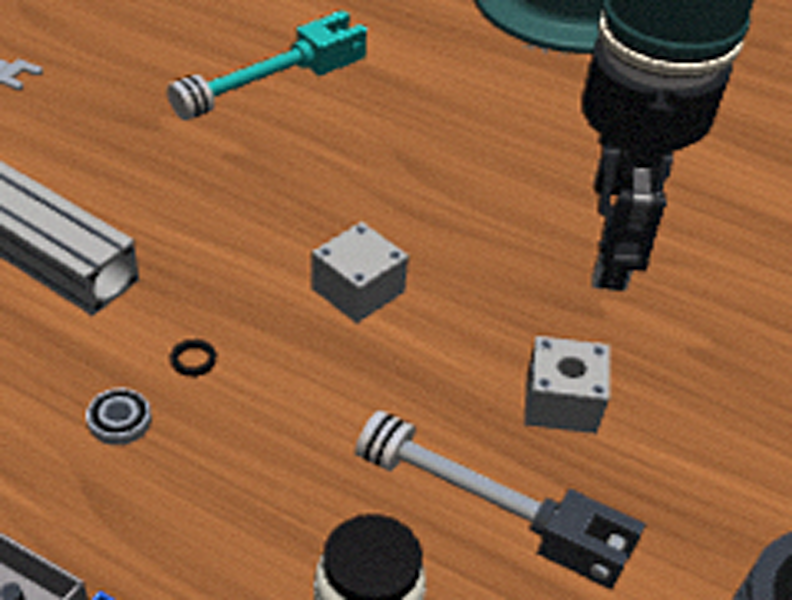

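View pics/top2.png

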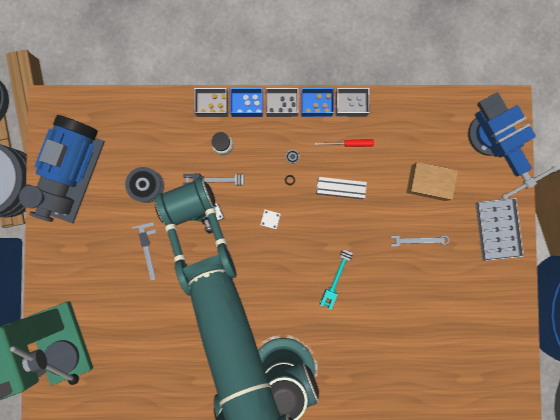

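The scene crop shows the rod cap standing hole-up beside the piston rod, and the blind cap midway at top pixel (271,219). I measure it again and plan the tilted grasp.

```bash
python3 - <<'E'
from h import *
p,d,c=load('top2')
X=cloud(d,c)
for n,(u,v) in dict(blind=(271,219),).items():
    x=X[v-18:v+19,u-18:u+19]; m=((x[...,2]>.038)&(x[...,2]<.065)).astype(np.uint8)
    k=max(cv2.findContours(m,cv2.RETR_EXTERNAL,cv2.CHAIN_APPROX_NONE)[0],key=cv2.contourArea)
    q=np.array([plane(a+u-18,b+v-18,.05,c)[:2] for a,b in k[:,0]])
    print(n,cv2.minAreaRect((q*1000).astype(np.float32)))
E
python3 t.py .46 -.08 .25 75 -35 180; python3 -c "
from kin import *
print(ik([.46,-.08,.25],75,-35,180,[[-.5,.5,2.1,1.,1.2,-1.05]]),ik([.48,-.057,.1],75,-35,180,[[-.5,.5,2.1,1.,1.2,-1.05]]))"
```

```text
blind ((506.0735778808594, 42.16310119628906), (53.621829986572266, 53.95488739013672), 74.51168060302734)
t 11.4 grasp pt [0.5303 0.2326 0.2135] x [ 0.011  0.004 -1.   ] y [0.917 0.399 0.012] az of y 23.5 q [ 0.37   0.103  1.863  0.     1.165 -0.04 ] F [0.8 0.8 0.5] w 85.0
dp cm [ -4.08 -18.63  25.54] rot [0.624 0.919 0.312] | rows lin 7.6 rot 9.2
[array([-0.76486044,  0.1017293 ,  2.07334244,  0.80044827,  1.5698958 ,
       -0.76560358])] [array([-0.70593819,  0.33820536,  2.13814487,  0.86455124,  1.33459054,
       -0.96028881])]
```

```bash
python3 -m creep '[{"grip":8.5,"dp":[-4,-18.6,25.5],"rotation":[0.624,0.919,0.312]},{"grip":8.5,"dp":[-4,-18.6,25.5],"rotation":[0.624,0.919,0.312]},{"grip":8.5,"dp":[-4,-18.6,25.5],"rotation":[0.624,0.919,0.312]},{"grip":8.5,"dp":[-4,-18.6,25.5],"rotation":[0.624,0.919,0.312]},{"grip":8.5,"dp":[-4,-18.6,25.5],"rotation":[0.624,0.919,0.312]}]'; python3 t.py .46 -.08 .25 75 -35 180
```

```text
time: 11.82
tool_pos: [0.4807, 0.0283, 0.2279]
tcp_rot: [1.562, 1.556, -0.82]
wrist_force: [0.9, -1.2, -0.2]
width: 0.995
t 11.82 grasp pt [0.4805 0.0258 0.2322] x [ 0.047  0.501 -0.864] y [0.996 0.042 0.079] az of y 2.4 q [-0.341 -0.049  2.068  0.53   1.304 -0.595] F [ 0.9 -1.2 -0.2] w 85.0
dp cm [-6.98 -2.24  7.92] rot [0.279 0.423 0.148] | rows lin 2.6 rot 4.2
```

```bash
python3 -m creep '[{"grip":8.5,"dp":[-7,-2.2,7.9],"rotation":[0.279,0.423,0.148]},{"grip":8.5,"dp":[-7,-2.2,7.9],"rotation":[0.279,0.423,0.148]},{"grip":8.5,"dp":[-7,-2.2,7.9],"rotation":[0.279,0.423,0.148]},{"grip":8.5,"dp":[-7,-2.2,7.9],"rotation":[0.279,0.423,0.148]},{"grip":8.5,"dp":[-7,-2.2,7.9],"rotation":[0.279,0.423,0.148]}]'; python3 t.py .48 -.055 .1 75 -35 180
```

```text
time: 12.23
tool_pos: [0.4607, -0.0773, 0.2445]
tcp_rot: [2.142, 1.638, -0.684]
wrist_force: [-0.4, -0.3, -0.8]
width: 0.998
t 12.23 grasp pt [ 0.4596 -0.0813  0.2474] x [ 0.212  0.791 -0.574] y [ 0.964 -0.265 -0.009] az of y -15.4 q [-0.767  0.106  2.074  0.799  1.568 -0.759] F [-0.4 -0.3 -0.8] w 85.2
dp cm [10.96  1.4  10.3 ] rot [-0.011 -0.    -0.   ] | rows lin 3.6 rot 0.1
```

```bash
python3 -m creep '[{"grip":8.5,"dp":[11,1.4,10.3],"rotation":[-0.011,0,0]},{"grip":8.5,"dp":[11,1.4,10.3],"rotation":[-0.011,0,0]},{"grip":8.5,"dp":[11,1.4,10.3],"rotation":[-0.011,0,0]},{"grip":8.5,"dp":[11,1.4,10.3],"rotation":[-0.011,0,0]},{"grip":8.5,"dp":[11,1.4,10.3],"rotation":[-0.011,0,0]}]'; python3 t.py .5055 .040 .03 75 -35 180
python3 -c "
from h import *
p,d,c=snap('scene','s3')
cv2.imwrite('pics/s3c.png',cv2.resize(p[60:260,180:420,::-1],None,fx=3.3,fy=3,interpolation=cv2.INTER_CUBIC))
snap('wrist','w3')"
```

```text
time: 12.65
tool_pos: [0.4796, -0.045, 0.0943]
tcp_rot: [2.122, 1.651, -0.676]
wrist_force: [-0.7, 0.2, 0.2]
width: 0.994
t 12.65 grasp pt [ 0.4786 -0.049   0.0972] x [ 0.2    0.793 -0.576] y [ 0.969 -0.247 -0.004] az of y -14.3 q [-0.692  0.338  2.144  0.864  1.329 -0.96 ] F [-0.7  0.2  0.2] w 84.9
dp cm [11.46  0.44  0.14] rot [0.004 0.003 0.012] | rows lin 2.8 rot 0.1
```

View pics/s3c.png

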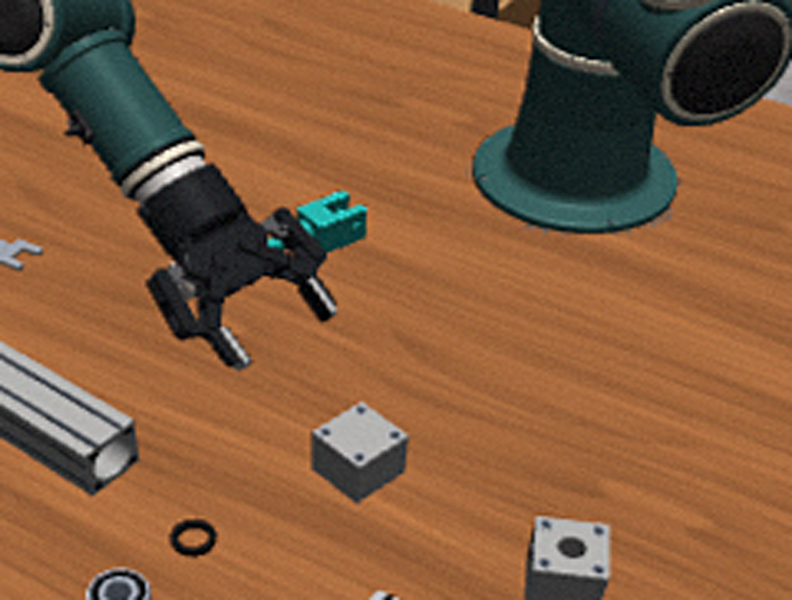

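View pics/w3.png

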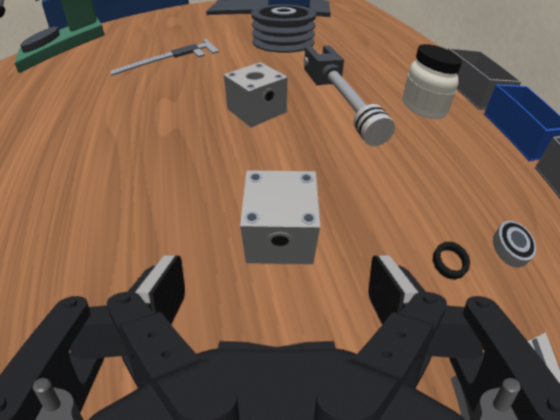

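The block sits centred at (280,215) between the jaws and square to them, and nothing is in the way. I advance along the tool axis.

```bash
python3 -m creep '[{"grip":8.5,"dp":[3,0.3,0.1],"rotation":[0,0.003,0.012]},{"grip":8.5,"dp":[6,0.3,0.1],"rotation":[0,0.003,0.012]},{"grip":8.5,"dp":[8,0.3,0.1],"rotation":[0,0.003,0.012]},{"grip":8.5,"dp":[8,0.3,0.1],"rotation":[0,0.003,0.012]}]'; python3 t.py .5055 .040 .03 75 -35 180
```

```text
time: 13.08
tool_pos: [0.5021, 0.0152, 0.0532]
tcp_rot: [2.129, 1.63, -0.661]
wrist_force: [-1.6, 0.9, -0.7]
width: 0.992
t 13.08 grasp pt [0.501  0.0112 0.0561] x [ 0.217  0.789 -0.574] y [ 0.966 -0.257  0.013] az of y -14.9 q [-0.574  0.392  2.189  0.989  1.207 -1.013] F [-1.6  0.9 -0.7] w 84.7
dp cm [ 3.87 -0.34  0.47] rot [ 0.012  0.001 -0.006] | rows lin 0.9 rot 0.1
```

```bash
python3 -m creep '[{"grip":8.5,"dp":[1.5,-0.2,0.2],"rotation":[0.012,0,-0.006]},{"grip":8.5,"dp":[3,-0.2,0.3],"rotation":[0.012,0,-0.006]},{"grip":8.5,"dp":[3.8,-0.2,0.3],"rotation":[0.012,0,-0.006]},{"grip":8.5,"dp":[3.8,-0.2,0.3],"rotation":[0.012,0,-0.006]}]'; python3 t.py .5055 .040 .03 75 -35 180
```

```text
time: 13.42
tool_pos: [0.5082, 0.0427, 0.0279]
tcp_rot: [2.136, 1.636, -0.675]
wrist_force: [0.3, -0.4, 0.0]
width: 0.995
t 13.42 grasp pt [0.5072 0.0387 0.0308] x [ 0.213  0.79  -0.575] y [ 0.965 -0.261 -0.001] az of y -15.1 q [-0.519  0.436  2.2    1.045  1.156 -1.033] F [ 0.3 -0.4  0. ] w 84.9
dp cm [ 0.11 -0.19  0.02] rot [-0.002  0.001 -0.001] | rows lin 0.1 rot 0.0
```

```bash
python3 -m creep '[{"grip":5,"dp":[0.1,-0.1,0],"rotation":[0,0,0]},{"grip":5,"dp":[0.1,-0.1,0],"rotation":[0,0,0]},{"grip":5,"dp":[0.1,-0.1,0],"rotation":[0,0,0]},{"grip":5,"dp":[0.1,-0.1,0],"rotation":[0,0,0]},{"grip":5,"dp":[0.1,-0.1,0],"rotation":[0,0,0]}]' 100; python3 t.py .5055 .040 .10 75 -35 180;python3 -c "
from h import *
p,d,c=snap('scene','s4')
cv2.imwrite('pics/s4c.png',cv2.resize(p[60:260,180:420,::-1],None,fx=3.3,fy=3,interpolation=cv2.INTER_CUBIC))"
```

```text
time: 13.83
tool_pos: [0.5079, 0.0422, 0.0282]
tcp_rot: [2.137, 1.633, -0.675]
wrist_force: [-2.5, -2.2, 4.3]
width: 0.618
t 13.83 grasp pt [0.5069 0.0383 0.0311] x [ 0.215  0.79  -0.574] y [ 0.965 -0.262  0.001] az of y -15.2 q [-0.521  0.435  2.202  1.046  1.156 -1.035] F [-2.5 -2.2  4.3] w 52.8
dp cm [-3.85 -0.17 -5.72] rot [-0.002  0.001 -0.003] | rows lin 1.7 rot 0.0
```

View pics/s4c.png

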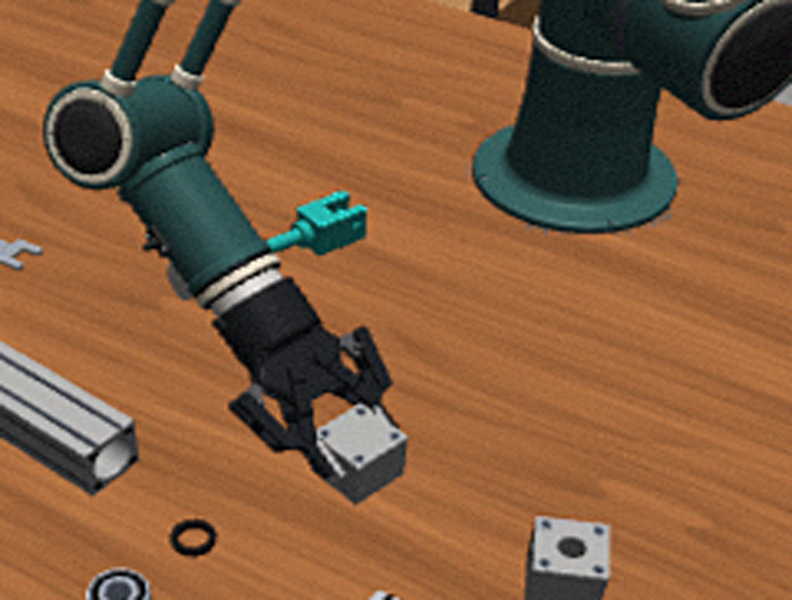

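Gripped at 52.8 mm. I lift, then work out the turn-over waypoints.

```bash
python3 -m creep '[{"grip":5,"dp":[-0.6,0,-0.8],"rotation":[0,0,0]},{"grip":5,"dp":[-2.5,0,-3.5],"rotation":[0,0,0]},{"grip":5,"dp":[-4.5,0,-6.5],"rotation":[0,0,0]},{"grip":5,"dp":[-7,0,-10],"rotation":[0,0,0]},{"grip":5,"dp":[-9,0,-13],"rotation":[0,0,0]}]' 100; python3 t.py .49 -.05 .38 75 -35 180
python3 - <<'E'
from kin import *
q=[-.52,.435,2.2,1.046,1.156,-1.035]
for g,az,p,r in [([.505,.04,.19],75,-35,180),([.49,-.05,.38],75,-35,180),([.4836,-.1519,.4],75,-35,225),([.4836,-.1519,.4],75,-35,270),([.4836,-.1519,.4],75,-20,315),([.4836,-.1519,.4],75,-0,0),([.4836,-.1519,.4],75,20,0),([.4836,-.1519,.4],75,35,0),([.4836,-.1519,.4],60,35,0)]:
    s=ik(g,az,p,r,[q]); 
    if s: q=s[0]; print(g,az,p,r,q.round(2),fk(q)[2].round(2))
    else: print('no',g,az,p,r)
E
```

```text
time: 14.3
tool_pos: [0.5073, 0.0435, 0.1871]
tcp_rot: [2.136, 1.633, -0.678]
wrist_force: [0.8, -0.5, -4.4]
width: 0.617
t 14.3 grasp pt [0.5062 0.0396 0.19  ] x [ 0.214  0.789 -0.576] y [ 0.965 -0.263 -0.001] az of y -15.2 q [-0.518  0.133  2.171  0.951  1.335 -0.736] F [ 0.8 -0.5 -4.4] w 52.7
dp cm [-18.36   0.76 -10.31] rot [-0.003  0.003 -0.003] | rows lin 5.1 rot 0.0
[0.505, 0.04, 0.19] 75 -35 180 [-0.52  0.13  2.17  0.95  1.34 -0.74] [ 0.43 -0.22  0.38]
[0.49, -0.05, 0.38] 75 -35 180 [-0.68 -0.02  1.94  0.85  1.69 -0.53] [ 0.42 -0.31  0.57]
[0.4836, -0.1519, 0.4] 75 -35 225 [-0.83  0.09  1.79  0.79  1.82  0.19] [ 0.41 -0.41  0.59]
[0.4836, -0.1519, 0.4] 75 -35 270 [-0.83  0.09  1.79  0.79  1.82  0.98] [ 0.41 -0.41  0.59]
[0.4836, -0.1519, 0.4] 75 -20 315 [-0.88  0.18  1.83  0.95  1.92  1.69] [ 0.4  -0.45  0.51]
[0.4836, -0.1519, 0.4] 75 0 0 [-0.91  0.32  1.89  1.15  2.08  2.39] [ 0.4  -0.47  0.4 ]
[0.4836, -0.1519, 0.4] 75 20 0 [-0.88  0.46  1.95  1.34  2.24  2.33] [ 0.4  -0.45  0.29]
[0.4836, -0.1519, 0.4] 75 35 0 [-0.83  0.56  2.    1.5   2.37  2.3 ] [ 0.41 -0.41  0.21]
[0.4836, -0.1519, 0.4] 60 35 0 [-0.88  0.49  2.14  1.62  2.27  2.22] [ 0.35 -0.38  0.21]
```

```bash
python3 -m creep '[{"grip":5,"dp":[-18.4,0.8,-10.3],"rotation":[0,0,0]},{"grip":5,"dp":[-18.4,0.8,-10.3],"rotation":[0,0,0]},{"grip":5,"dp":[-18.4,0.8,-10.3],"rotation":[0,0,0]},{"grip":5,"dp":[-18.4,0.8,-10.3],"rotation":[0.1,0,0]},{"grip":5,"dp":[-18.4,0.8,-10.3],"rotation":[0.2,0,0]}]';  python3 t.py .4836 -.1519 .38 70 -35 270
```

```text
time: 14.72
tool_pos: [0.4906, -0.046, 0.3747]
tcp_rot: [2.275, 1.625, -0.88]
wrist_force: [1.3, -0.2, -4.8]
width: 0.62
t 14.72 grasp pt [ 0.4895 -0.0499  0.3776] x [ 0.214  0.788 -0.577] y [ 0.914 -0.37  -0.167] az of y -22.0 q [-0.683 -0.021  1.944  0.85   1.684 -0.323] F [ 1.3 -0.2 -4.8] w 53.0
dp cm [-8.31  3.22  5.01] rot [1.413 0.061 0.044] | rows lin 2.5 rot 11.3
```

```bash
python3 -m creep '[{"grip":5,"dp":[-2,0.8,1.2],"rotation":[1.413,0.061,0.044]},{"grip":5,"dp":[-4,1.6,2.4],"rotation":[1.413,0.061,0.044]},{"grip":5,"dp":[-6,2.4,3.7],"rotation":[1.413,0.061,0.044]},{"grip":5,"dp":[-8.3,3.2,5],"rotation":[1.413,0.061,0.044]},{"grip":5,"dp":[-8.3,3.2,5],"rotation":[1.413,0.061,0.044]}]';  python3 t.py .4836 -.1519 .38 70 -35 270
```

```text
time: 15.13
tool_pos: [0.4863, -0.1515, 0.3748]
tcp_rot: [-2.241, -1.225, 1.277]
wrist_force: [1.2, 0.6, -4.9]
width: 0.623
t 15.13 grasp pt [ 0.4851 -0.1554  0.3776] x [ 0.248  0.786 -0.566] y [ 0.534 -0.599 -0.597] az of y -48.3 q [-0.841  0.092  1.833  0.808  1.77   0.206] F [ 1.2  0.6 -4.9] w 53.2
dp cm [ 0.1  -0.42 -0.08] rot [0.785 0.031 0.022] | rows lin 0.1 rot 6.3
```

Now roll on toward 360° while bringing the pitch up.

```bash
python3 -m creep '[{"grip":5,"dp":[0,0,0],"rotation":[0.12,0,0]},{"grip":5,"dp":[0,0,0],"rotation":[0.24,0,0]},{"grip":5,"dp":[0,0,0],"rotation":[0.36,0,0]},{"grip":5,"dp":[0,0,0],"rotation":[0.48,0,0]},{"grip":5,"dp":[0,0,0],"rotation":[0.6,0,0]}]'; python3 -m creep '[{"grip":5,"dp":[0,0,0],"rotation":[0.12,0,0]},{"grip":5,"dp":[0,0,0],"rotation":[0.24,0,0]},{"grip":5,"dp":[0,0,0],"rotation":[0.36,0,0]},{"grip":5,"dp":[0,0,0],"rotation":[0.48,0,0]},{"grip":5,"dp":[0,0,0],"rotation":[0.6,0,0]}]'; python3 t.py .4836 -.1519 .38 65 0 0;  python3 t.py .4836 -.1519 .38 65 35 0
```

```text
time: 15.55
tool_pos: [0.4858, -0.1473, 0.375]
tcp_rot: [-1.797, -0.712, 1.411]
wrist_force: [-1.1, 0.2, -3.5]
width: 0.62
time: 15.97
tool_pos: [0.4859, -0.1473, 0.375]
tcp_rot: [-1.322, -0.242, 1.431]
wrist_force: [0.6, 0.3, -3.1]
width: 0.623
t 15.97 grasp pt [ 0.4846 -0.1512  0.3778] x [ 0.244  0.788 -0.565] y [-0.559 -0.361 -0.746] az of y -147.1 q [-0.836  0.088  1.838  0.81   1.77   1.407] F [ 0.6  0.3 -3.1] w 53.2
dp cm [-0.29 -0.36  0.18] rot [ 1.133 -0.461 -0.457] | rows lin 0.1 rot 10.4
t 15.97 grasp pt [ 0.4846 -0.1512  0.3778] x [ 0.244  0.788 -0.565] y [-0.559 -0.361 -0.746] az of y -147.1 q [-0.836  0.088  1.838  0.81   1.77   1.407] F [ 0.6  0.3 -3.1] w 53.2
dp cm [-0.53 -0.53  0.27] rot [ 0.98  -0.99  -0.807] | rows lin 0.2 rot 12.9
```

```bash
python3 -m creep '[{"grip":5,"dp":[-0.3,-0.3,0.2],"rotation":[1.133,-0.461,-0.457]},{"grip":5,"dp":[-0.3,-0.3,0.2],"rotation":[1.133,-0.461,-0.457]},{"grip":5,"dp":[-0.3,-0.3,0.2],"rotation":[1.133,-0.461,-0.457]},{"grip":5,"dp":[-0.3,-0.3,0.2],"rotation":[1.133,-0.461,-0.457]},{"grip":5,"dp":[-0.3,-0.3,0.2],"rotation":[1.133,-0.461,-0.457]}]'; python3 t.py .4836 -.1519 .38 65 0 0;  python3 t.py .4836 -.1519 .38 65 35 0
```

```text
time: 16.38
tool_pos: [0.4856, -0.1478, 0.3799]
tcp_rot: [-0.676, -0.127, 1.332]
wrist_force: [-0.1, 0.0, -4.4]
width: 0.624
t 16.38 grasp pt [ 0.4843 -0.1524  0.3813] x [ 0.26   0.922 -0.288] y [-0.851  0.078 -0.519] az of y 174.8 q [-0.893  0.217  1.86   0.983  1.923  1.86 ] F [-0.1  0.  -4.4] w 53.3
dp cm [ 0.03 -0.01  0.02] rot [ 0.591 -0.237 -0.239] | rows lin 0.0 rot 5.4
t 16.38 grasp pt [ 0.4843 -0.1524  0.3813] x [ 0.26   0.922 -0.288] y [-0.851  0.078 -0.519] az of y 174.8 q [-0.893  0.217  1.86   0.983  1.923  1.86 ] F [-0.1  0.  -4.4] w 53.3
dp cm [-0.13 -0.14  0.24] rot [ 0.506 -0.827 -0.417] | rows lin 0.1 rot 8.4
```

```bash
python3 -m creep '[{"grip":5,"dp":[-0.1,-0.1,0.2],"rotation":[0.506,-0.827,-0.417]},{"grip":5,"dp":[-0.1,-0.1,0.2],"rotation":[0.506,-0.827,-0.417]},{"grip":5,"dp":[-0.1,-0.1,0.2],"rotation":[0.506,-0.827,-0.417]},{"grip":5,"dp":[-0.1,-0.1,0.2],"rotation":[0.506,-0.827,-0.417]},{"grip":5,"dp":[-0.1,-0.1,0.2],"rotation":[0.506,-0.827,-0.417]}]';  python3 t.py .4836 -.1519 .38 65 35 0
```

```text
time: 16.8
tool_pos: [0.4856, -0.1484, 0.3824]
tcp_rot: [-0.068, -0.388, 1.223]
wrist_force: [-0.2, -0.4, -3.7]
width: 0.62
t 16.8 grasp pt [ 0.4842 -0.153   0.3811] x [0.285 0.925 0.253] y [-0.902  0.348 -0.257] az of y 158.9 q [-0.905  0.44   1.957  1.285  2.165  2.039] F [-0.2 -0.4 -3.7] w 53.0
dp cm [0.02 0.02 0.05] rot [ 0.207 -0.335 -0.172] | rows lin 0.0 rot 3.4
```

```bash
python3 -m creep '[{"grip":5,"dp":[0,0,0],"rotation":[0.207,-0.335,-0.172]},{"grip":5,"dp":[0,0,0],"rotation":[0.207,-0.335,-0.172]},{"grip":5,"dp":[0,0,0],"rotation":[0.207,-0.335,-0.172]},{"grip":5,"dp":[0,0,0],"rotation":[0.207,-0.335,-0.172]},{"grip":5,"dp":[0,0,0],"rotation":[0.207,-0.335,-0.172]}]'; python3 -m creep '[{"grip":5,"dp":[0,0,0],"rotation":[0,0,0]},{"grip":5,"dp":[0,0,0],"rotation":[0,0,0]}]';  python3 t.py .4836 -.1519 .38 65 35 0;python3 -c "
from h import *
p,d,c=snap('scene','s5')
cv2.imwrite('pics/s5c.png',cv2.resize(p[20:220,120:360,::-1],None,fx=3.3,fy=3,interpolation=cv2.INTER_CUBIC))
p,d,c=snap('wrist','w5')
p,d,c=snap('top','top5')
"
```

```text
time: 17.22
tool_pos: [0.4852, -0.1464, 0.3806]
tcp_rot: [0.35, -0.541, 1.098]
wrist_force: [0.3, 0.6, -3.6]
width: 0.623
time: 17.38
tool_pos: [0.4858, -0.1481, 0.3834]
tcp_rot: [0.338, -0.544, 1.101]
wrist_force: [0.6, -0.1, -3.0]
width: 0.621
t 17.38 grasp pt [ 0.4841 -0.1518  0.3805] x [0.343 0.747 0.57 ] y [-0.907  0.422 -0.007] az of y 155.1 q [-0.865  0.551  2.081  1.539  2.3    2.198] F [ 0.6 -0.1 -3. ] w 53.0
dp cm [-0.05  0.04 -0.02] rot [ 0.005 -0.004 -0.005] | rows lin 0.0 rot 0.1
```

View pics/s5c.png

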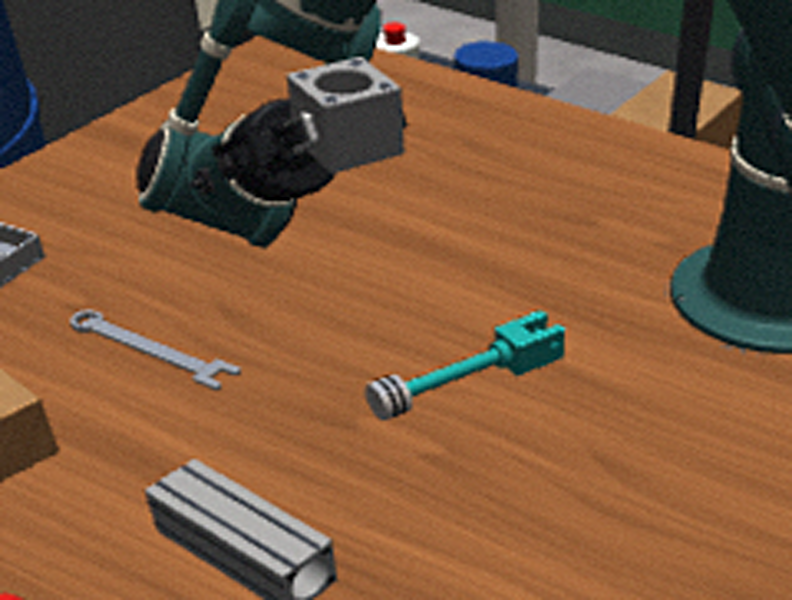

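View pics/top5.png

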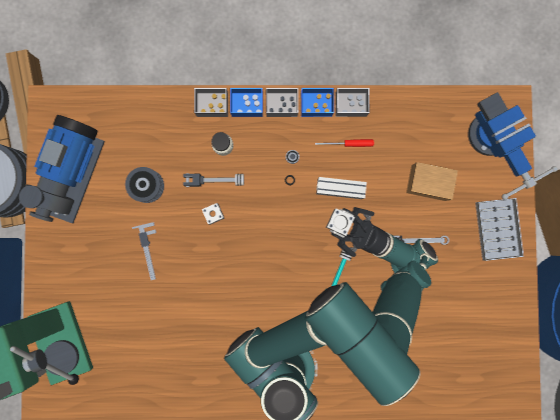

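View pics/w5.png

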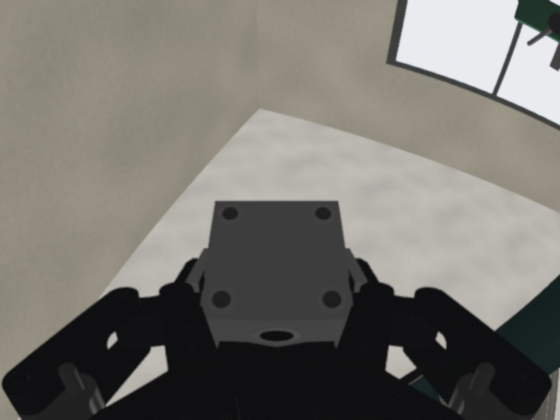

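The scene view shows the bore facing up at crop (343,80), with the cap held and clear of everything. I check the tilt of the bore face from depth, and compare everything else with the start.

```bash
python3 -m creep '[{"grip":5,"dp":[0,0,0],"rotation":[0,0,0]},{"grip":5,"dp":[0,0,0],"rotation":[0,0,0]},{"grip":5,"dp":[0,0,0],"rotation":[0,0,0]},{"grip":5,"dp":[0,0,0],"rotation":[0,0,0]}]'; python3 t.py .4836 -.1519 .38 65 35 0
python3 - <<'E'
from h import *
for n in('top','scene'):
    p,d,c=snap(n,n+'6'); X=cloud(d,c).reshape(-1,3)
    m=(np.hypot(X[:,0]-.484,X[:,1]+.152)<.035)&(X[:,2]>.36)&(X[:,2]<.45)
    x=X[m]; zt=np.percentile(x[:,2],90); x=x[abs(x[:,2]-zt)<.006]
    for _ in range(4):
        A=np.c_[x[:,:2]-[.484,-.152],np.ones(len(x))]; k=np.linalg.lstsq(A,x[:,2],rcond=None)[0]; r=x[:,2]-A@k; x=x[abs(r)<max(.0015,2*r.std())]
    print(n,len(x),'plane',k.round(4),'tilt deg',np.degrees(np.arctan(np.hypot(k[0],k[1]))).round(2),'centre',x.mean(0).round(4),'res',r.std())
p,d,c=load('top6');X=cloud(d,c);u,v=212,213
x=X[v-18:v+19,u-18:u+19]; m=((x[...,2]>.038)&(x[...,2]<.065)).astype(np.uint8)
k=max(cv2.findContours(m,cv2.RETR_EXTERNAL,cv2.CHAIN_APPROX_NONE)[0],key=cv2.contourArea)
q=np.array([plane(a+u-18,b+v-18,.05,c)[:2] for a,b in k[:,0]]);print('rod cap',cv2.minAreaRect((q*1000).astype(np.float32)),x[m>0][:,2].mean())
p0=load('top0')[0].astype(int);df=abs(p.astype(int)-p0).sum(2)>60
df=df.astype(np.uint8)
n,l,st,ce=cv2.connectedComponentsWithStats(df)
print([s.tolist() for s in st[1:] if s[4]>8])
E
```

```text
time: 17.87
tool_pos: [0.4856, -0.1479, 0.3831]
tcp_rot: [0.34, -0.544, 1.1]
wrist_force: [0.1, -0.5, -4.4]
width: 0.623
t 17.87 grasp pt [ 0.4838 -0.1516  0.3803] x [0.343 0.745 0.572] y [-0.907  0.422 -0.005] az of y 155.1 q [-0.865  0.552  2.082  1.54   2.301  2.198] F [ 0.1 -0.5 -4.4] w 53.2
dp cm [-0.04  0.01 -0.  ] rot [ 0.004 -0.002 -0.004] | rows lin 0.0 rot 0.0
top 227 plane [-0.0139 -0.0072  0.412 ] tilt deg 0.9 centre [ 0.4841 -0.1485  0.412 ] res 0.0021627323821047876
scene 239 plane [ 0.0038 -0.0126  0.41  ] tilt deg 0.75 centre [ 0.4872 -0.1505  0.4101] res 0.0011327967587078274
rod cap ((525.7906494140625, 233.85626220703125), (54.66970443725586, 55.14682388305664), 23.2791690826416) 0.05000874035949848
[[201, 203, 25, 22, 176], [224, 207, 336, 213, 30137], [209, 210, 7, 7, 41]]
```

```bash
python3 -c "
from workcell import bot
print(bot.finish_job())"
```

```text
the job is handed in; nothing more can be done
None
```

The caps are swapped and the job is handed in at about 18 s of the 58 s allowed.

- **Order of moves:** I stood the blind cap on the clear bench midway for the swap. Then I placed the rod cap, hole up, beside the piston rod. Finally I regripped the blind cap with the tool tilted 35°, lifted it, turned it over and held it over the rod cap's old place.
- **Rod cap:** it stands at (0.526, 0.234), about 5 mm from where the blind cap stood, with its top at 50 mm.
- **Blind cap:** it is held at about (0.484, -0.152), with the grip set to 100 N. The bore face is up at z of about 0.41 m, so its underside is about 0.36 m above the bench. Depth plane fits gave a tilt of 0.9° from the top camera and 0.75° from the scene camera; the two fits leaned different ways, so this is about measurement noise.
- **Everything else:** a before/after comparison from the top camera showed changes only at the rod cap's new place and in the single region covered by the arm and the held cap. Parts under the arm could not be compared from above. The barrel and the turquoise look-alike appeared undisturbed in the scene view; I did not measure them.
- **Forces:** the largest wrist force I saw between moves was about 10 N.

No check failed.

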